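Unlock, load and set the plate-loaded grip trainer

TASK

Set up the grip trainer on the bench for the next set. Draw the lock pin out of its guard block beside the dial and lay it in the side groove next to the block, and only then turn the load dial until its pointer lines up with the brass marker tab on its scale. Stand every loose weight plate upright on its long thin edge, the one farther from its grip rib, in the slot of the loading tray, side by side, and leave the bottle, the tin and the dumbbell where they are.

Things in the scene. Friction and masses are not known exactly. Their poses are not given: they have to be found in the camera images.
- trainer: grip trainer head, fixed: grey base, top 45 mm above the table, reaching from x -85 to +65 and y -85 to +75 mm, rubber D-handle on its +y side. Origin on the dial's axis at table level; z up. On it: the dial (axis at x 0, y 0), a dark guard block for the pin (x -16 to 16, y -85 to -50 mm, 85.5 mm high) and, beside the block, the side groove
- bore (a point): mouth of the 14 mm bore that runs along the trainer's y through the guard block: at trainer x 0, y -85 mm, 66.5 mm above the table
- groove (a point): middle of the side groove's floor: an open-topped channel along the trainer's y at x -55 mm, 18 mm wide, from y -85 to -35 mm, floor 47 mm and wall tops 66 mm above the table, ends open. The pin lies well in it with its shank down on the floor (axis 53 mm high) and its handle overhanging the base's -y edge: pin origin near trainer x -55, y -112 mm
- pin: lock pin, 70 g: steel shank 12 mm across, 54 mm long, and black handle 22 mm across, 45 mm long, along its own y. Origin: centre of the handle; shank from y +22.5 to +76.5 mm. It starts level in the bore, handle outside (origin at trainer x 0, y -112, z 65 mm), tip between two ears of the dial, which it locks. It is drawn along the trainer's -y by 55 mm or more
- dial (a joint): angle of the load dial, rad: about 0 at the start, growing counterclockwise seen from above; stops at -0.4 and 3.0. It cannot turn while the pin is in the bore; it turns stiffly (0.06 N m) and stays where it is left. Dark steel disc 90 mm across, top 60 mm above the table, two ears at the rim up to 75 mm. At 0 its bar grip and pointer lie along the trainer's +x
- dial_grip (a point): top centre of the dial's black bar grip, on the dial's axis, 100 mm above the table. The bar is 56 mm long (along the pointer) and 14 mm wide, from 60 to 100 mm above the table
- dial_pointer (a point): tip of the dial's white pointer, at one end of the bar, 45 mm from the dial's axis, 62 mm above the table
- marker: the brass marker tab on the scale, a fixed block 14 x 6 x 16 mm just outside the dial's rim, 50 to 64 mm from the dial's axis. Its origin is on the dial's axis at table level and its x axis points from there to the tab: the dial is set when the pointer points along this x axis
- marker_tab (a point): the point just inside the tab, 45 mm from the dial's axis, 62 mm above the table, where the pointer tip must stand
- tray: loading tray, fixed, 70 (x) x 330 mm (y); origin under its centre, z up. One slot along y at x 0, 19 mm wide between lips 6 mm thick and 28 mm high, floor 6 mm above the table, from y -159 to +159 mm: room for three plates side by side, e.g. at y -112, 0, 112 mm. A plate stands in it on its -x edge (rib high), faces towards the tray's +x and -x (either way round), its origin then 44 mm up
- plate1: loose weight plate, 0.5 kg: dark steel slab with light inlays, 76 (x) x 88 (y) x 14 mm (z). On its +z face a black rubber grip rib, 46 (x) x 18 (y) mm, stands 28 mm up, centred at x +12, y 0: nearer one long edge, the upper one when it stands. Origin: centre of the slab. It starts flat, rib up (origin 7 mm high). Grip the rib across its 18 mm. Two or three of the four are present, the rest None
- plate2: another such plate, the same as plate1
- plate3: another such plate, the same as plate1
- plate4: another such plate, the same as plate1
- shaker: grey drink bottle, 72 mm across, 160 mm tall, origin under its centre; leave alone
- chalk_tin: round metal tin, 70 mm across, 40 mm tall, origin under its centre; leave alone
- dumbbell: small dumbbell with square rubber heads, 170 mm long along its x, 64 mm high, origin under its centre; leave alone
Mind the look-alikes: they are no part of the job. What is shaped like the plate3 but orange or red is not meant.

How it is judged:
On the way, in this order (a step that is already met when the one before it is completed fails the run):
1. the lock pin is out of its bore and lies in the side groove, let go (x of pin in the frame of trainer between -0.063 and -0.047 m and y of pin in the frame of trainer between -0.13 and -0.098 m and z of pin in the frame of trainer between 0.045 and 0.06 m and angle between the y axis of pin and the y axis of trainer, either way round below 0.2 rad and contact force between the fingers and pin below 0.3 N), for 0.3 s.
2. the dial's pointer stands at the marker tab (horizontal distance between dial_pointer and marker_tab below 0.0055 m), for 0.3 s.
At the end, for the whole second after the job is handed in: the pin lies still in the side groove, released; the dial's pointer tip is within 5.5 mm (about 7 degrees) of the marker tab's point; every plate present stands still on a long (88 mm) edge, rib high, in the tray's slot, upright within 0.36 rad, leaning on a lip at most (x of pin in the frame of trainer between -0.063 and -0.047 m and y of pin in the frame of trainer between -0.13 and -0.098 m and z of pin in the frame of trainer between 0.045 and 0.06 m and angle between the y axis of pin and the y axis of trainer, either way round below 0.2 rad and linear speed of each of pin, plate1, plate2, plate3, plate4 below 0.03 m/s and horizontal distance between dial_pointer and marker_tab below 0.0055 m and velocity of joint dial between -0.05 and 0.05 rad/s and x of plate1 in the frame of tray between -0.015 and 0.015 m and y of plate1 in the frame of tray between -0.165 and 0.165 m and z of plate1 in the frame of tray between 0.037 and 0.0478 m and angle between plate1's own z axis and vertical between 1.21 and 1.93 rad and x of plate2 in the frame of tray between -0.015 and 0.015 m and y of plate2 in the frame of tray between -0.165 and 0.165 m and z of plate2 in the frame of tray between 0.037 and 0.0478 m and angle between plate2's own z axis and vertical between 1.21 and 1.93 rad and x of plate3 in the frame of tray between -0.015 and 0.015 m and y of plate3 in the frame of tray between -0.165 and 0.165 m and z of plate3 in the frame of tray between 0.037 and 0.0478 m and angle between plate3's own z axis and vertical between 1.21 and 1.93 rad and x of plate4 in the frame of tray between -0.015 and 0.015 m and y of plate4 in the frame of tray between -0.165 and 0.165 m and z of plate4 in the frame of tray between 0.037 and 0.0478 m and angle between plate4's own z axis and vertical between 1.21 and 1.93 rad); the robot touches nothing.
It fails at once if the shaker is moved by more than 30 mm (distance of shaker from where it was at the start of the episode above 0.03 m).
It fails at once if the chalk tin is moved by more than 30 mm (distance of chalk_tin from where it was at the start of the episode above 0.03 m).
It fails at once if the dumbbell is moved by more than 30 mm (distance of dumbbell from where it was at the start of the episode above 0.03 m).
Of plate1, plate2, plate3, plate4 only 2 to 3 are there at a start; the rules pass over those that are not, and their reading is None.
At some moment in a run one of plate1, plate2, plate3, plate4 may be knocked a few centimetres aside while the robot is not near it.
It also fails if it takes over 208 s, if anything falls off the work surface, if the arm or the gripper's body presses on something with over 40 N, if the wrist force passes 120 N, or if a joint passes its speed limit or range.

ROBOT

A 6-joint arm with a two-finger parallel gripper is mounted at the origin on the work surface. World frame = base frame: x ahead of the robot, y to its left, z up, the work surface at z = 0. Lengths are in m, angles in rad, forces in N, time in s.
With the tool pointing down it reaches from about 0.375 to 0.925 m from the base axis. Payload 5.7 kg.
Tool frame: the origin (TCP) lies on the centre line of the jaws, within the pads' length; the fingertips stand 17 mm ahead of it and the grasp point (between the pads) lies 2 mm behind it (bot.tcp_to_tips is the distance from the TCP to the fingertips, in m); z points along the fingers, y is the line along which they close (so a half turn about z gives the same grasp; the last joint's range is limited). The gripper opens to 85 mm and grips with 20 to 120 N. Pads are 22 mm wide; open, the fingers measure 114 mm over their backs; the gripper's body (76 mm by 85 mm) begins 54 mm behind the grasp point. The pads swing forward as they close: fully open they stand 13 mm farther back than shut.
Start: joints at [1.134, 0.359, 1.51, -0, 1.272, -0.115], TCP at [0.19, 0.569, 0.248] pointing down, gripper open.
Joint ranges: [-2.97, 2.97], [-1.01, 2.36], [0.21, 2.38], [-0.96, 4.11], [0.2, 2.71], [-2.98, 2.98]. Speed limits (rad/s): [2.39, 2.39, 3.14, 3.14, 3.14, 3.14].

INTERFACE

Orientations are given as a unit quaternion [x, y, z, w].
In Python, from cell import bot, imaging gives the robot as it stands.
- The arm moves only by the tool send_rows, never from a script. Its argument "series" is a list of rows, each a list of 5 numbers: the shift along the tool's x, y, z in units of 30 mm (1.0 is 30 mm), then the turn about the tool's z in units of 6 degrees (1.0 is 6 degrees), then the opening, from 0 (shut) to 1 (fully open). A call has exactly 8 rows; each row shifts and turns the commanded pose from where the row before left it, along the tool's axes as they then stand; what a row does not reach is not made up. A row lasts 1/12 s, in which the tool goes at most 41.7 mm and 7.16 degrees, less where a joint would pass 70% of its speed; a pose out of reach is approached as far as the arm can. A call is refused whole if a number of a shift passes 1 or a number of a turn 1, either way. A call with a gripper value outside its range is refused whole. The fingers move at their own pace and stop on an object; "grip_force" is the grip in N (left out, the last holds). Time passes only in rows, so rows that do not move let the fingers close, or fill a call up. It gives the time, the measured TCP pose, the force, the opening and the grip force at its end, in the units of the state.
- bot.observe(): the state, without advancing time (a new reading comes with each control period).
- imaging.capture(name): name is "side" or "top"; returns a dict with "pixels" (384x512x3 uint8, red, green, blue), "range_z" (384x512 float32, m along the optical axis (not along the pixel's ray), 0 where there is no reading), "intrinsics" (3x3 intrinsics, pixels), "camera_from_world" (4x4, takes a point from world to camera coordinates). Camera axes: x right, y down, z forward; pixel columns grow to the right and rows downward; lengths in m; the calibration is good to about 2 mm. A picture is of the moment at which its call begins.
- bot.finish_job(): hands the job in; it is judged then, once.
Trained networks look in a picture, given as the dict that the camera call returned (one of the last four; its "shot" number tells which), for a name from the list of things; names that differ only in an ending like _2 or _b are one class to them, and where a whole thing is asked for, a point or a joint stands for the part that bears it (a point fixed in the world has none). Each returns a list of dicts, best first, with "p" (0 to 1); they miss things now and then, are a little off and sometimes report something else, mostly with a low value. They report only what shows in the picture. A call takes as long as a camera call. They do not tell look-alikes from the thing itself.
- imaging.masks_of(name, picture): "region" (384x512 bool, what is visible of it) and "xy" ([column, row] in pixels, amid what is visible of it).
The state is a dict: "t": time; "joint_positions": joint angles; "qd": joint speeds; "joint_efforts": joint torques, N m; "tool_pos": TCP position; "ee_rot": TCP orientation; "contact_force": force on the tool from outside, world axes, zero at the start; "moment": the same for the moment, N m; "width": opening from 0.0 (shut) to 1.0 (fully open); "grasp_force": force on a finger pad.
Only numpy, scipy, OpenCV 4.12 (cv2) and the standard library are available. Lean on these libraries where they do the work, as an engineer would, in place of code of your own. Each camera call takes 0.05 s, during which the arm holds its last target. There are 200 camera calls.

## Working session

There is one attempt and no reset: what is moved stays moved. The work goes in short steps, Python scripts to look and compute and a tool call to move; the robot and the scene stay as the last step left them, time stands still between calls to the robot, and variables do not carry over. Pictures are saved under pics/ and viewed, at most 14 in all, crops included, and the job is handed in when it is done.

Besides the shell and the picture viewer there is one more tool, called after "Request:" as a command line: name --pt "numbers of a row" for each row, then --argument value for the rest. send_rows: Moves the arm, as the interface text tells. Its arguments: {"type":"object","properties":{"series":{"type":"array","items":{"type":"array","items":{"type":"number"}}},"grip_force":{"type":"number"}},"required":["series"]}

```bash
ls; mkdir -p pics; python3 - <<'E'
from cell import bot, imaging
import cv2, numpy as np
print(bot.observe())
for n in ("top","side"):
    d=imaging.capture(n); cv2.imwrite(f"pics/{n}0.png",d["pixels"][:,:,::-1]); print(n,d["intrinsics"].tolist(),np.round(d["camera_from_world"],3).tolist())
    np.savez(f"{n}0.npz",**{k:d[k] for k in("pixels","range_z","intrinsics","camera_from_world")})
    for nm in ("trainer","pin","dial","marker","tray","plate1","shaker","chalk_tin","dumbbell"):
        print(nm,[(round(r["p"],2),np.round(r["xy"]).tolist(),int(r["region"].sum())) for r in imaging.masks_of(nm,d)])
E
```

```text
pics
{'t': 0.0, 'joint_positions': array([ 1.13389587e+00,  3.59527770e-01,  1.51143964e+00,  4.23333275e-06,
        1.27247217e+00, -1.15096455e-01]), 'qd': array([-0.00029422,  0.00085199, -0.00121077, -0.00073869, -0.0007127 ,
        0.00097419]), 'joint_efforts': array([ 1.97337897e-03, -5.27623844e+01, -2.78623545e+01, -1.87113710e-05,
        1.33004066e-02,  3.51943584e-05]), 'tool_pos': array([0.18949732, 0.56861259, 0.24743724]), 'ee_rot': array([ 1.60209168e-01,  9.87082656e-01, -8.87962691e-04, -2.53597042e-04]), 'contact_force': array([-0.56410211, -0.99468853,  0.40470526]), 'moment': array([-0.00802288, -0.01018435,  0.02127701]), 'grasp_force': 0.0, 'width': 1.0022621913882706}
top [[459.936050420416, 0.0, 244.1249579704996], [0.0, 459.936050420416, 188.75517101115955], [0.0, 0.0, 1.0]] [[-0.024, -1.0, -0.014, 0.036], [-0.985, 0.026, -0.17, 0.569], [0.171, 0.009, -0.985, 1.049], [0.0, 0.0, 0.0, 1.0]]
trainer [(0.62, [126.0, 221.0], 5142)]
pin [(0.54, [173.0, 217.0], 223)]
dial [(0.91, [128.0, 213.0], 1103)]
marker []
tray [(0.93, [266.0, 159.0], 3625)]
plate1 [(0.91,
[... 252 characters left out ...]
.0, 217.0], 216)]
chalk_tin []
dumbbell [(0.91, [373.0, 124.0], 1664)]
side [[463.4275969753518, 0.0, 258.6637766512364], [0.0, 463.4275969753518, 194.10752738268556], [0.0, 0.0, 1.0]] [[0.999, -0.043, 0.021, -0.563], [-0.01, -0.624, -0.782, 0.113], [0.047, 0.781, -0.623, 1.023], [0.0, 0.0, 0.0, 1.0]]
trainer [(0.79, [234.0, 157.0], 2858)]
pin []
dial [(0.73, [236.0, 150.0], 638)]
marker [(0.23, [206.0, 230.0], 1066)]
tray [(0.59, [301.0, 261.0], 3689)]
plate1 [(0.86, [161.0, 190.0], 849), (0.79, [197.0, 285.0], 1447), (0.76, [206.0, 231.0], 1041), (0.64, [357.0, 192.0], 745)]
shaker [(0.73, [301.0, 146.0], 1311)]
chalk_tin [(0.8, [350.0, 244.0], 853)]
dumbbell [(0.92, [360.0, 340.0], 2846)]
```

```bash
python3 - <<'E'
import cv2
for n in("top","side"):
    i=cv2.imread(f"pics/{n}0.png"); cv2.imwrite(f"pics/{n}0b.png",cv2.resize(i,(800,600),interpolation=cv2.INTER_CUBIC))
E
```

```text
(no output)
```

View pics/top0b.png

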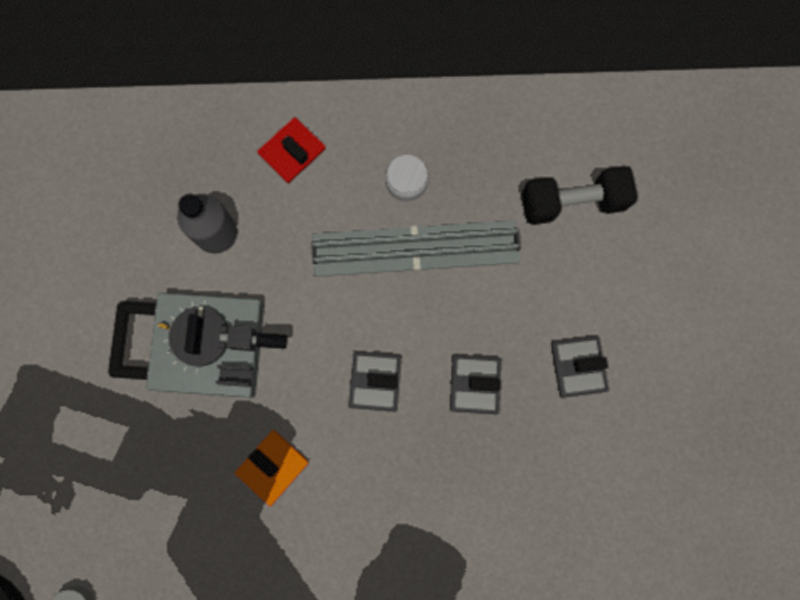

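View pics/side0b.png

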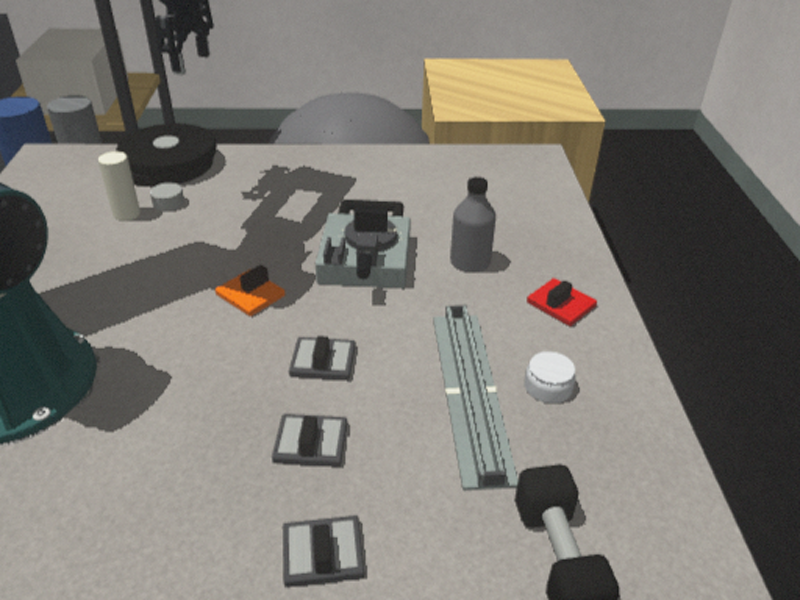

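The three grey plates are at about (375,381), (476,384) and (580,366) in the top view. The look-alikes are red at (292,150) and orange at (272,467), so I won't use those. The pin handle is at (270,341), the brass tab near (164,325), and the tray centre at (416,248).

```bash
cat > h.py <<'E'
import numpy as np, cv2
def cloud(d):
    K=np.array(d["intrinsics"]);T=np.array(d["camera_from_world"]);z=np.array(d["range_z"],float)
    v,u=np.mgrid[:384,:512]; P=np.stack([(u-K[0,2])/K[0,0]*z,(v-K[1,2])/K[1,1]*z,z],-1)
    W=(P-T[:3,3])@T[:3,:3]; W[z<=0]=np.nan
    return W
def pix(d,p):
    K=np.array(d["intrinsics"]);T=np.array(d["camera_from_world"]);c=T[:3,:3]@np.array(p)+T[:3,3];q=K@c;return q[:2]/q[2]
def rect(xy):
    (c,s,a)=cv2.minAreaRect((np.asarray(xy)*1000).astype(np.float32)); return np.round(c,1),np.round(s,1),round(a,1)
E
python3 - <<'E'
from h import *
d=np.load("top0.npz");W=cloud(d);z=W[...,2]
def sel(cx,cy,r,z0,z1):
    m=np.zeros(z.shape,bool); m[cy-r:cy+r,cx-r:cx+r]=1
    return m&(z>z0)&(z<z1)
print("table z",np.nanmedian(z[250:300,200:400]),np.nanstd(z[250:290,200:235]))
print("base",rect(W[sel(135,218,38,.040,.050)][:,:2]))
print("block",rect(W[sel(150,215,40,.081,.09)][:,:2]))
print("bar",rect(W[sel(125,215,30,.093,.105)][:,:2]))
m=sel(175,217,12,.066,.081);print("pin",rect(W[m][:,:2]),np.nanmax(W[m][:,2]))
m=sel(266,159,72,.022,.034);print("tray lips",rect(W[m][:,:2]))
m=sel(266,159,72,.003,.034);print("tray all",rect(W[m][:,:2]))
for c in((240,243),(305,245),(371,234)):
    m=sel(*c,22,.010,.018);print("plate",rect(W[sel(*c,22,.008,.020)][:,:2]), "rib",rect(W[sel(*c,24,.036,.047)][:,:2]))
hsv=cv2.cvtColor(d["pixels"],cv2.COLOR_RGB2HSV)
m=(hsv[...,1]>100)&sel(125,215,45,.03,.1);v,u=np.nonzero(m);print("brass",[(a,b,np.round(W[b,a],3).tolist(),d["pixels"][b,a].tolist()) for a,b in zip(u,v)])
i=cv2.resize(d["pixels"][165:270,60:200,::-1],(800,600),interpolation=cv2.INTER_CUBIC);cv2.imwrite("pics/crop1.png",i)
E
```

```text
table z 0.00036717809826319447 0.00455192800525132
base (array([504.2, 297.7]), array([167.3, 149.9]), 84.6)
block (array([510.3, 253.4]), array([79.6, 53.2]), 85.1)
bar (array([513.7, 299.1]), array([16. , 54.8]), 85.6)
pin (array([503.8, 187.8]), array([47. , 21.1]), 84.4) 0.08061907310400498
tray lips (array([724.4, -35.3]), array([174.6, 351.5]), 2.0)
tray all (array([658.3, -34.1]), array([366.8, 371.2]), 88.5)
plate (array([442.6,  35.2]), array([75.8, 88. ]), 83.6) rib (array([441.2,  23.5]), array([45.2, 17.8]), 83.6)
plate (array([ 434.1, -120.5]), array([76.4, 88.1]), 84.8) rib (array([ 432.9, -131.5]), array([44.3, 17.9]), 83.9)
plate (array([ 457.3, -283.1]), array([87.6, 77.2]), 6.2) rib (array([ 458.7, -294.6]), array([18. , 45.8]), 5.8)
brass [(np.int64(127), np.int64(204), [0.535, 0.29, 0.09], [3, 5, 6]), (np.int64(129), np.int64(204), [0.537, 0.289, 0.077], [6, 7, 11]), (np.int64(126), np.int64(205), [0.531, 0.291, 0.098], [6, 7, 10]), (np.int64(127), np.int64(205), [0.533, 0.291, 0.089], [3, 4, 6]), (np.int64(128), np.int64(205), [0.533, 0.29, 0.085], [2, 2, 1]), (n
[... 2407 characters left out ...]
4(218), [0.502, 0.293, 0.094], [6, 7, 4]), (np.int64(126), np.int64(218), [0.503, 0.293, 0.088], [5, 1, 6]), (np.int64(125), np.int64(219), [0.5, 0.294, 0.092], [1, 1, 5]), (np.int64(126), np.int64(220), [0.499, 0.294, 0.084], [8, 4, 9]), (np.int64(127), np.int64(220), [0.5, 0.294, 0.075], [5, 8, 3]), (np.int64(125), np.int64(221), [0.496, 0.294, 0.09], [7, 12, 9]), (np.int64(126), np.int64(221), [0.496, 0.293, 0.087], [7, 2, 6]), (np.int64(124), np.int64(222), [0.493, 0.294, 0.099], [7, 12, 10]), (np.int64(126), np.int64(222), [0.495, 0.296, 0.077], [5, 4, 9]), (np.int64(124), np.int64(223), [0.49, 0.294, 0.099], [8, 5, 10]), (np.int64(125), np.int64(225), [0.487, 0.295, 0.086], [4, 6, 7])]
```

View pics/crop1.png

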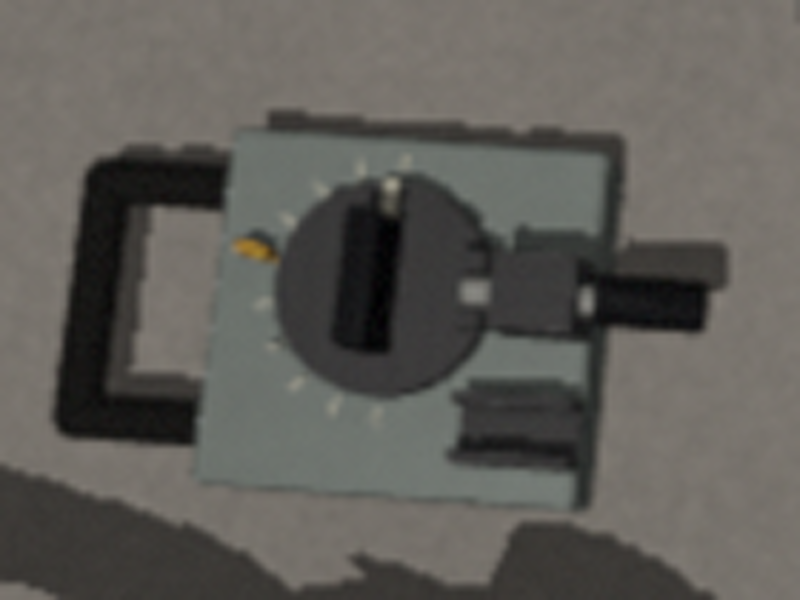

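The close crop confirms the pin: handle at (655,300), groove at (520,435), brass tab at (255,247). Fitted trainer origin is (0.514, 0.299) with yaw −5.4°, and the predicted pin position matches the measured one within 1 mm. I'll move to the pin.

Request:
send_rows --pt "-0.87 -0.547 0 0 1" --pt "-0.87 -0.547 0 0 1" --pt "-0.87 -0.547 0 0 1" --pt "-0.87 -0.547 0 0 1" --pt "-0.87 -0.547 0 0 1" --pt "-0.87 -0.547 0 0 1" --pt "-0.87 -0.547 0 0 1" --pt "-0.87 -0.547 0 0 1" --grip_force 60

```text
t: 1.67
tool_pos: [0.3471, 0.3774, 0.2485]
ee_rot: [0.16, 0.987, 0.0, 0.0]
contact_force: [0.5, 1.1, 0.4]
width: 0.999
grasp_force: 0.0
```

Request:
send_rows --pt "-0.87 -0.547 0 0 1" --pt "-0.87 -0.547 0 0 1" --pt "-0.87 -0.547 0 0 1" --pt "-0.87 -0.547 0 0 1" --pt "-0.87 -0.547 0 0 1" --pt "-0.87 -0.547 0 0 1" --pt "-0.87 -0.547 0 0 1" --pt "-0.87 -0.547 0 0 1"

```text
t: 2.33
tool_pos: [0.5037, 0.1867, 0.2484]
ee_rot: [0.16, 0.987, 0.0, 0.0]
contact_force: [0.6, 1.7, -0.0]
width: 1.001
grasp_force: 0.0
```

Request:
send_rows --pt "0 0 0.2 0.8 1" --pt "0 0 0.2 0.8 1" --pt "0 0 0.2 0.8 1" --pt "0 0 0.2 0.8 1" --pt "0 0 0.2 0.8 1" --pt "0 0 0.2 0.8 1" --pt "0 0 0.2 0.8 1" --pt "0 0 0.2 0.8 1"

```text
t: 3.0
tool_pos: [0.5029, 0.188, 0.2001]
ee_rot: [0.478, 0.879, 0.0, 0.0]
contact_force: [0.3, -0.2, 0.8]
width: 0.999
grasp_force: 0.0
```

Request:
send_rows --pt "0 0 0.2 0.8 1" --pt "0 0 0.2 0.8 1" --pt "0 0 0.2 0.8 1" --pt "0 0 0.2 0.8 1" --pt "0 0 0.2 0.8 1" --pt "0 0 0.2 0.8 1" --pt "0 0 0.2 0.8 1" --pt "0 0 0.2 0.8 1"

```text
t: 3.67
tool_pos: [0.503, 0.188, 0.1521]
ee_rot: [0.74, 0.673, 0.0, 0.0]
contact_force: [-0.0, 0.5, -0.5]
width: 1.003
grasp_force: 0.0
```

```bash
cat >> h.py <<'E'
def go(bot,x,y,z=None,th=None):
    """remaining shift in tool axes (units), turn units (mod 180) to target, th=world angle of tool y in deg"""
    from scipy.spatial.transform import Rotation as R
    s=bot.observe();M=R.from_quat(s["ee_rot"]).as_matrix();p=s["tool_pos"];z=p[2] if z is None else z
    a=np.degrees(np.arctan2(M[1,1],M[0,1]))
    print("t%.1f"%s["t"],"pos",np.round(p*1000,1),"th %.1f"%a,"tilt %.4f"%M[2,2],"w %.3f"%s["width"],"gf %.1f"%s["grasp_force"],"F",np.round(s["contact_force"],1),"J6 %.2f"%s["joint_positions"][5])
    print(" shift units",np.round(M.T@(np.array([x,y,z])-p)/0.03,2),"turn",None if th is None else np.round(((a-th+90)%180-90)/6,2))
E
python3 - <<'E'
from cell import bot,imaging
from h import *
go(bot,.5034,.1877,.067,-5.4)
# tray by mask
d=np.load("top0.npz");W=cloud(d);r=imaging.masks_of("tray",imaging.capture("top"))
m=r[0]["region"];z=W[...,2];print(r[0]["p"])
print(rect(W[m&(abs(z-.028)<.008)][:,:2]),rect(W[m&(z>-.01)][:,:2]))
E
```

```text
t3.7 pos [503.  188.  152.1] th -5.5 tilt -1.0000 w 1.003 gf 0.0 F [-0.   0.5 -0.5] J6 0.32
 shift units [-0.01  0.01  2.84] turn -0.01
0.65
(array([653.7, -34.3]), array([ 33. , 330.6]), 2.1) (array([653.7, -34. ]), array([ 75.3, 334.9]), 1.5)
```

Request:
send_rows --pt "0 0 0.6 0 1" --pt "0 0 0.6 0 1" --pt "0 0 0.6 0 1" --pt "0 0 0.6 0 1" --pt "0 0 0.47 0 1" --pt "0 0 0 0 0" --pt "0 0 0 0 0" --pt "0 0 0 0 0"

```text
t: 4.43
tool_pos: [0.5036, 0.1882, 0.0671]
ee_rot: [0.738, 0.674, 0.0, 0.0]
contact_force: [-0.6, 0.7, -0.6]
width: 0.605
grasp_force: 0.0
```

Request:
send_rows --pt "0 0 0 0 0" --pt "0 0 0 0 0" --pt "0 0 0 0 0" --pt "0 0 0 0 0" --pt "0 0 0 0 0" --pt "0 0 0 0 0" --pt "0 0 0 0 0" --pt "-0.1 0 0 0 0"

```text
t: 5.1
tool_pos: [0.5035, 0.1858, 0.0668]
ee_rot: [0.739, 0.674, 0.001, 0.0]
contact_force: [0.8, 3.1, 5.1]
width: 0.236
grasp_force: 58.6
```

Request:
send_rows --pt "-0.3 0 0 0 0" --pt "-0.3 0 0 0 0" --pt "-0.3 0 0 0 0" --pt "-0.3 0 0 0 0" --pt "-0.3 0 0 0 0" --pt "-0.3 0 0 0 0" --pt "-0.3 0 0 0 0" --pt "0 0 0 0 0"

```text
t: 5.77
tool_pos: [0.496, 0.1203, 0.0658]
ee_rot: [0.739, 0.674, -0.001, -0.0]
contact_force: [-0.5, -0.4, -1.7]
width: 0.232
grasp_force: 58.5
```

```bash
python3 - <<'E'
from cell import bot,imaging
from h import *
go(bot,.5034,.1877,.067,-5.4)
for n in("top","side"):
    d=imaging.capture(n)
    c=pix(d,bot.observe()["tool_pos"]).astype(int);print(c)
    i=d["pixels"][max(c[1]-60,0):c[1]+60,max(c[0]-80,0):c[0]+80,::-1];cv2.imwrite(f"pics/{n}1.png",i)
a,b=[cv2.resize(cv2.imread(f"pics/{n}1.png"),(400,300)) for n in("top","side")];cv2.imwrite("pics/two1.png",np.hstack([a,b]))
E
```

```text
t5.8 pos [496.  120.3  65.8] th -5.3 tilt -1.0000 w 0.232 gf 58.5 F [-0.5 -0.4 -1.7] J6 0.20
 shift units [ 2.26  0.04 -0.04] turn 0.02
[202 219]
[228 185]
```

View pics/two1.png

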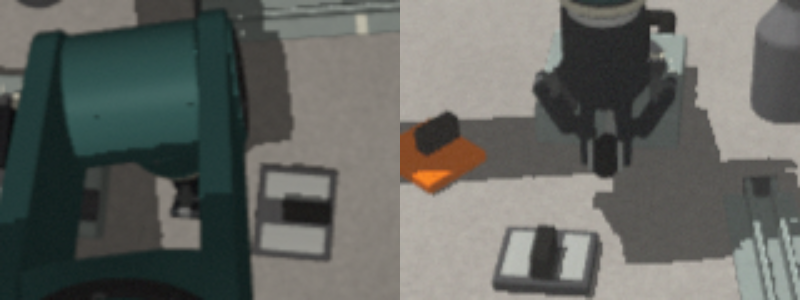

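Request:
send_rows --pt "0 0 -0.5 0 0" --pt "0 0 -0.5 0 0" --pt "0 -0.5 0 0 0" --pt "0 -0.5 0 0 0" --pt "0 -0.5 0 0 0" --pt "0 -0.33 0 0 0" --pt "0 0 0 0 0" --pt "0 0 0 0 0"

```text
t: 6.53
tool_pos: [0.4423, 0.1276, 0.0962]
ee_rot: [0.738, 0.674, 0.0, 0.0]
contact_force: [0.3, -0.1, -1.7]
width: 0.233
grasp_force: 58.7
```

Request:
send_rows --pt "0.4 0 0 0 0" --pt "0.4 0 0 0 0" --pt "0.4 0 0 0 0" --pt "0.4 0 0 0 0" --pt "0.4 0 0 0 0" --pt "0.27 0 0 0 0" --pt "0 0 0 0 0" --pt "0 0 0 0 0"

```text
t: 7.2
tool_pos: [0.4484, 0.1956, 0.0961]
ee_rot: [0.738, 0.675, -0.0, 0.0]
contact_force: [-0.2, -0.2, -0.8]
width: 0.234
grasp_force: 58.7
```

```bash
python3 - <<'E'
from cell import bot,imaging
from h import *
O=np.array([.5139,.2992]);c,s=np.cos(np.radians(-5.4)),np.sin(np.radians(-5.4))
t=O+[c*-.055-s*-.112, s*-.055+c*-.112];print(t)
go(bot,*t,.055,-5.4)
d=imaging.capture("side");i=d["pixels"][120:210,170:290,::-1];cv2.imwrite("pics/s2.png",cv2.resize(i,(800,600),interpolation=cv2.INTER_CUBIC))
E
```

```text
[0.44860396 0.19287302]
t7.2 pos [448.4 195.6  96.1] th -5.1 tilt -1.0000 w 0.234 gf 58.7 F [-0.2 -0.2 -0.8] J6 0.36
 shift units [-0.09  0.02  1.37] turn 0.04
```

View pics/s2.png

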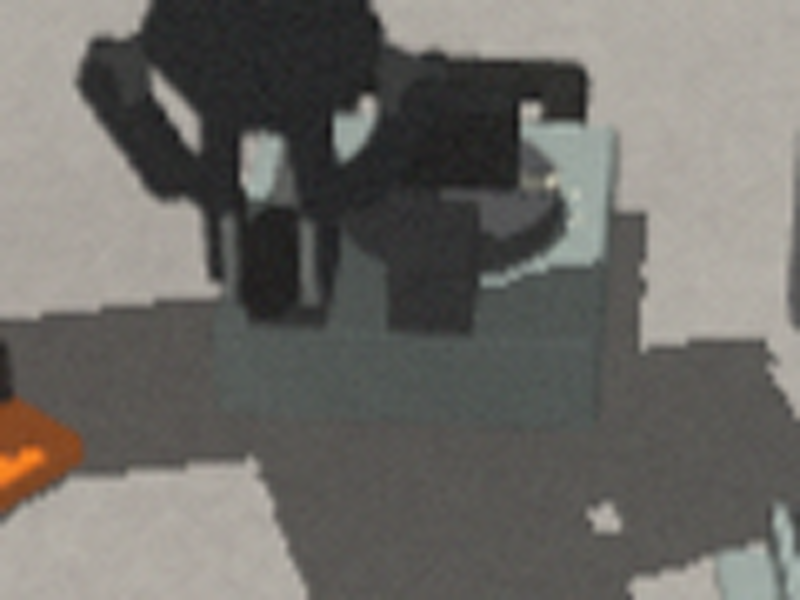

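The picture shows the pin level in the jaws above the groove, with the handle at about (270,260). I'll lower it and let go.

Request:
send_rows --pt "-0.08 0 0.3 0 0" --pt "0 0 0.3 0 0" --pt "0 0 0.3 0 0" --pt "0 0 0.2 0 0" --pt "0 0 0.15 0 0" --pt "0 0 0.08 0 0" --pt "0 0 0.02 0 0" --pt "0 0 0 0 0"

```text
t: 7.92
tool_pos: [0.4481, 0.1927, 0.0555]
ee_rot: [0.739, 0.674, -0.0, -0.0]
contact_force: [-0.3, -0.1, -0.0]
width: 0.235
grasp_force: 58.7
```

Request:
send_rows --pt "0 0 0 0 0.6" --pt "0 0 0 0 0.6" --pt "0 0 0 0 0.6" --pt "0 0 0 0 0.6" --pt "0 0 0 0 0.6" --pt "0 0 0 0 0.6" --pt "0 0 0 0 0.6" --pt "0 0 0 0 0.6"

```text
t: 8.58
tool_pos: [0.4482, 0.1927, 0.0557]
ee_rot: [0.739, 0.674, -0.0, 0.0]
contact_force: [0.5, -0.9, 0.0]
width: 0.601
grasp_force: 0.0
```

Request:
send_rows --pt "0 0 -0.5 0 0.6" --pt "0 0 -0.5 0 0.6" --pt "0 0 -0.8 0 0.6" --pt "0 0 -0.8 0 0.6" --pt "0 0 -0.8 0 0.6" --pt "0 0 0 0 0.6" --pt "0 0 0 0 0.6" --pt "0 0 0 0 0.6"

```text
t: 9.25
tool_pos: [0.4477, 0.1926, 0.1573]
ee_rot: [0.739, 0.674, -0.0, -0.0]
contact_force: [-0.3, -0.1, -0.0]
width: 0.596
grasp_force: 0.0
```

```bash
python3 - <<'E'
from cell import bot,imaging
from h import *
go(bot,.5139,.2992,.083,-95.2)
d=imaging.capture("side");W=cloud(d);z=W[...,2]
for r in imaging.masks_of("pin",d)[:2]:
    m=r["region"];print(r["p"],r["xy"],np.round(np.nanmean(W[m],0),3))
m=(abs(W[...,0]-.4486)<.03)&(W[...,1]>.16)&(W[...,1]<.225)&(z>.046)&(z<.09)
print(rect(W[m][:,:2]),np.nanpercentile(z[m],[50,90,100]))
i=d["pixels"][120:210,170:290,::-1];cv2.imwrite("pics/s3.png",cv2.resize(i,(800,600),interpolation=cv2.INTER_CUBIC))
E
```

```text
t9.2 pos [447.7 192.6 157.3] th -5.2 tilt -1.0000 w 0.596 gf 0.0 F [-0.3 -0.1 -0. ] J6 0.36
 shift units [3.74 1.87 2.47] turn 14.99
0.63 [212.3, 169.7] [0.452 0.201 0.058]
(array([457.1, 195.6]), array([58.1, 35.6]), 89.5) [0.06022874 0.06447983 0.06797873]
```

View pics/s3.png

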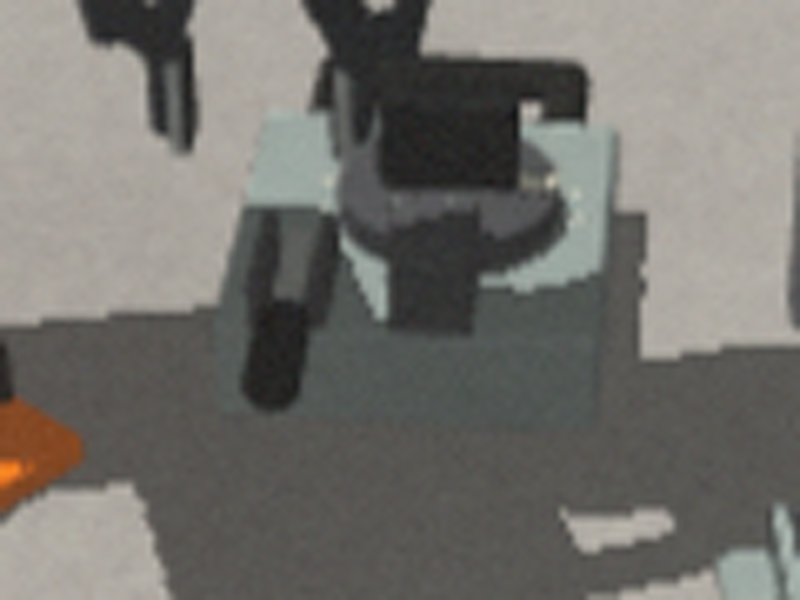

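The pin lies in the groove: shank at (295,250), handle at (275,355), handle top at 64 mm as expected. The dial is next.

Request:
send_rows --pt "0.75 0.37 0 0 0.4" --pt "0.75 0.37 0 0 0.4" --pt "0.75 0.37 0 0 0.4" --pt "0.75 0.38 0 0 0.4" --pt "0.74 0.38 0 0 0.4" --pt "0 0 0 1 0.4" --pt "0 0 0 1 0.4" --pt "0 0 0 1 0.4" --grip_force 60

```text
t: 10.02
tool_pos: [0.5136, 0.2994, 0.1558]
ee_rot: [0.836, 0.548, -0.002, -0.0]
contact_force: [-0.4, -0.2, -0.0]
width: 0.4
grasp_force: 0.0
```

Request:
send_rows --pt "0 0 0 1 0.4" --pt "0 0 0 1 0.4" --pt "0 0 0 1 0.4" --pt "0 0 0 1 0.4" --pt "0 0 0 1 0.4" --pt "0 0 0 1 0.4" --pt "0 0 0 1 0.4" --pt "0 0 0 1 0.4"

```text
t: 10.68
tool_pos: [0.5134, 0.2989, 0.156]
ee_rot: [0.987, 0.16, -0.001, 0.0]
contact_force: [-0.6, 0.3, -0.2]
width: 0.402
grasp_force: 0.0
```

Request:
send_rows --pt "0 0 0 1 0.4" --pt "0 0 0 1 0.4" --pt "0 0 0 1 0.4" --pt "0 0 0 1 0.4" --pt "0 0 0 0 0.4" --pt "0 0 0 0 0.4" --pt "0 0 0 0 0.4" --pt "0 0 0 0 0.4"

```text
t: 11.35
tool_pos: [0.5141, 0.2992, 0.1572]
ee_rot: [0.999, -0.045, -0.0, 0.0]
contact_force: [-0.3, 0.1, -0.1]
width: 0.398
grasp_force: 0.0
```

```bash
python3 - <<'E'
from cell import bot,imaging
from h import *
go(bot,.5139,.2992,.086,-95)
E
```

```text
t11.3 pos [514.1 299.2 157.2] th -95.1 tilt -1.0000 w 0.398 gf 0.0 F [-0.3  0.1 -0.1] J6 2.07
 shift units [-0.   -0.    2.37] turn -0.02
```

Request:
send_rows --pt "0 0 0.6 0 0.4" --pt "0 0 0.6 0 0.4" --pt "0 0 0.6 0 0.4" --pt "0 0 0.57 0 0.4" --pt "0 0 0 0 0" --pt "0 0 0 0 0" --pt "0 0 0 0 0" --pt "0 0 0 0 0"

```text
t: 12.02
tool_pos: [0.513, 0.2986, 0.0856]
ee_rot: [0.999, -0.045, -0.001, 0.001]
contact_force: [0.8, -1.9, -19.1]
width: 0.15
grasp_force: 59.4
```

Request:
send_rows --pt "0 0 0 0 0" --pt "0 0 0 0 0" --pt "0 0 0 -0.8 0" --pt "0 0 0 -0.8 0" --pt "0 0 0 -0.8 0" --pt "0 0 0 -0.8 0" --pt "0 0 0 -0.8 0" --pt "0 0 0 -0.8 0"

```text
t: 12.68
tool_pos: [0.513, 0.2983, 0.0856]
ee_rot: [0.979, 0.206, -0.002, 0.001]
contact_force: [0.9, -3.2, -23.3]
width: 0.152
grasp_force: 58.9
```

Request:
send_rows --pt "0 0 0 -0.8 0" --pt "0 0 0 -0.8 0" --pt "0 0 0 -0.8 0" --pt "0 0 0 -0.8 0" --pt "0 0 0 -0.8 0" --pt "0 0 0 -0.8 0" --pt "0 0 0 -0.8 0" --pt "0 0 0 -0.8 0"

```text
t: 13.35
tool_pos: [0.5132, 0.2982, 0.0856]
ee_rot: [0.856, 0.517, -0.002, 0.0]
contact_force: [1.2, -3.3, -22.8]
width: 0.154
grasp_force: 58.9
```

Request:
send_rows --pt "0 0 0 -0.8 0" --pt "0 0 0 -0.8 0" --pt "0 0 0 0 0" --pt "0 0 0 0 0" --pt "0 0 0 0 0.4" --pt "0 0 0 0 0.4" --pt "0 0 0 0 0.4" --pt "0 0 0 0 0.4"

```text
t: 14.02
tool_pos: [0.5164, 0.3007, 0.0889]
ee_rot: [0.811, 0.584, 0.003, 0.0]
contact_force: [0.2, -0.3, -0.1]
width: 0.397
grasp_force: 0.0
```

Request:
send_rows --pt "0 0 -0.5 0 0.4" --pt "0 0 -0.5 0 0.4" --pt "0 0 -0.8 0 0.4" --pt "0 0 -0.8 0 0.4" --pt "0 0 -0.8 0 0.4" --pt "0 0 -0.8 0 0.4" --pt "0 0 -0.8 0 0.4" --pt "0 0 0 0 0.4"

```text
t: 14.68
tool_pos: [0.5177, 0.3012, 0.2433]
ee_rot: [0.811, 0.585, 0.006, 0.001]
contact_force: [0.3, -0.1, 0.3]
width: 0.403
grasp_force: 0.0
```

```bash
python3 - <<'E'
from cell import bot,imaging
from h import *
# plate far right: centre (.4573,-.2831), rib (.4587,-.2946)
go(bot,.4587,-.31,.2,-6.2)
d=imaging.capture("side");W=cloud(d);z=W[...,2]
m=(np.hypot(W[...,0]-.5139,W[...,1]-.2992)<.035)&(z>.094)&(z<.106)
print(rect(W[m][:,:2]),m.sum())
i=d["pixels"][120:210,170:290,::-1];cv2.imwrite("pics/s4.png",cv2.resize(i,(800,600),interpolation=cv2.INTER_CUBIC))
E
```

```text
t14.7 pos [517.7 301.2 243.3] th -18.5 tilt -0.9999 w 0.403 gf 0.0 F [ 0.3 -0.1  0.3] J6 0.73
 shift units [-19.96   4.57   1.32] turn -2.04
(array([516.2, 296. ]), array([60.2, 14.8]), 71.6) 79
```

View pics/s4.png

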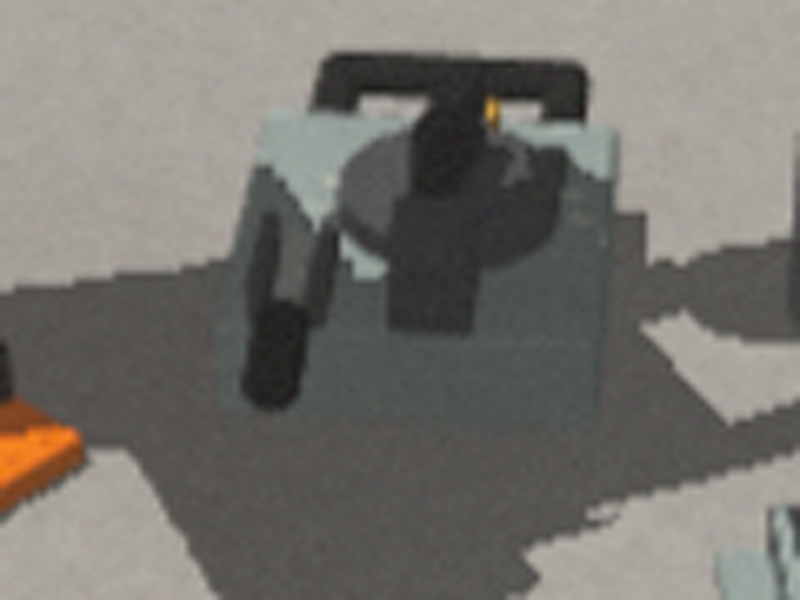

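The bar now stands at 71.6°, against 71.9° for the tab, which shows at (490,112) just past the bar's end. The pin is undisturbed. Next I measure the plates and approach the first.

```bash
cat >> h.py <<'E'
def plates(cams):
    for d in cams:
        W=cloud(d);z=W[...,2];hsv=cv2.cvtColor(d["pixels"],cv2.COLOR_RGB2HSV)
        m=((z>.034)&(z<.047)&(hsv[...,2]<90)&(W[...,0]>.36)&(W[...,0]<.56)&(W[...,1]<.13)&(W[...,1]>-.4)).astype(np.uint8)
        n,l,st,_=cv2.connectedComponentsWithStats(m)
        for k in range(1,n):
            if st[k,4]<40: continue
            q=W[l==k][:,:2];c,s,a=rect(q)
            C=q.mean(0);b=(abs(z-.014)<.006)&(np.hypot(W[...,0]-C[0],W[...,1]-C[1])<.07)
            print("rib",c,s,a,"slab",*rect(W[b][:,:2]),st[k,4])
E
python3 - <<'E'
from cell import bot,imaging
from h import *
plates([imaging.capture("side"),imaging.capture("top")])
go(bot,.4402,.0133,.12,-6.4)
E
```

```text
rib [482.3   5.9] [47.7 17.8] 85.6 slab [482.6  17.1] [77.6 88.7] 85.5 130
rib [ 434.4 -132.7] [46.1 17.4] 85.1 slab [ 434.8 -120.3] [78.8 88.4] 83.9 173
rib [ 459.2 -295.4] [17.9 47.3] 5.8 slab [ 458.  -283.4] [87.9 77.3] 5.8 268
rib [480.3   6.4] [45.3 17.4] 88.3 slab [481.6  18.1] [76.  88.1] 84.9 147
rib [ 458.7 -293.8] [18.  43.7] 5.9 slab [ 457.5 -282.9] [88.  77.2] 5.9 146
rib [ 432.9 -131.5] [44.7 18. ] 84.4 slab [ 434.1 -120.1] [75.7 88. ] 85.0 152
t14.8 pos [514.5 299.7 237.4] th -18.4 tilt -1.0000 w 0.400 gf 0.0 F [ 0.1 -0.4  0.3] J6 0.73
 shift units [-9.84  0.67  3.9 ] turn -2.01
```

Request:
send_rows --pt "-0.9 0.2 0 0 0.5" --pt "-0.9 0.2 0 0 0.5" --pt "-0.9 0.2 0 0 0.5" --pt "-0.9 0.2 0 0 0.5" --pt "-0.9 0.2 0 0 0.5" --pt "-0.9 0.2 0 0 0.5" --pt "-0.9 0.2 0 0 0.5" --pt "-0.9 0.2 0 0 0.5" --grip_force 20

```text
t: 15.5
tool_pos: [0.4903, 0.0781, 0.2354]
ee_rot: [0.811, 0.585, -0.001, -0.001]
contact_force: [-0.8, -0.8, -0.4]
width: 0.501
grasp_force: 0.0
```

Request:
send_rows --pt "-0.9 0.2 0 0 0.5" --pt "-0.9 0.2 0 0 0.5" --pt "-0.9 0.1 0.5 0 0.5" --pt "0 0 1 0 0.5" --pt "0 0 1 0 0.5" --pt "0 0 1 -0.75 0.5" --pt "0 0 0.4 -0.75 0.5" --pt "0 0 0 -0.75 0.5"

```text
t: 16.17
tool_pos: [0.4765, -0.002, 0.1156]
ee_rot: [0.736, 0.677, -0.003, -0.003]
contact_force: [-0.5, -0.3, -0.1]
width: 0.499
grasp_force: 0.0
```

```bash
python3 - <<'E'
from cell import bot,imaging
from h import *
go(bot,.4801,-.0044,.035,-5)
E
```

```text
t16.2 pos [476.5  -2.  115.6] th -4.8 tilt -1.0000 w 0.499 gf 0.0 F [-0.5 -0.3 -0.1] J6 -0.07
 shift units [-0.07  0.15  2.68] turn 0.04
```

Request:
send_rows --pt "-0.07 0.13 0.5 0 0.5" --pt "0 0 0.6 0 0.5" --pt "0 0 0.6 0 0.5" --pt "0 0 0.6 0 0.5" --pt "0 0 0.38 0 0.5" --pt "0 0 0 0 0.5" --pt "0 0 0 0 0" --pt "0 0 0 0 0"

```text
t: 16.83
tool_pos: [0.4831, -0.0047, 0.0392]
ee_rot: [0.737, 0.676, -0.001, -0.001]
contact_force: [-1.4, -0.6, -1.6]
width: 0.226
grasp_force: 0.7
```

Request:
send_rows --pt "0 0 0 0 0" --pt "0 0 0 0 0" --pt "0 0 0 0 0" --pt "0 0 0 0 0" --pt "0 0 -0.3 0 0" --pt "0 0 -0.3 0 0" --pt "0 0 -0.4 0 0" --pt "0 0 0 0 0"

```text
t: 17.5
tool_pos: [0.4854, -0.005, 0.0716]
ee_rot: [0.737, 0.676, 0.001, 0.002]
contact_force: [0.5, 0.1, -3.9]
width: 0.205
grasp_force: 20.2
```

```bash
python3 - <<'E'
from cell import bot,imaging
from h import *
go(bot,.4801,-.0044,.035,-5)
d=imaging.capture("side");c=pix(d,bot.observe()["tool_pos"]).astype(int);print(c)
i=d["pixels"][c[1]-45:c[1]+45,c[0]-60:c[0]+60,::-1];cv2.imwrite("pics/s5.png",cv2.resize(i,(800,600),interpolation=cv2.INTER_CUBIC))
E
```

```text
t17.5 pos [485.4  -5.   71.6] th -4.9 tilt -1.0000 w 0.205 gf 20.2 F [ 0.5  0.1 -3.9] J6 -0.07
 shift units [ 0.   -0.18  1.22] turn 0.01
[223 220]
```

View pics/s5.png

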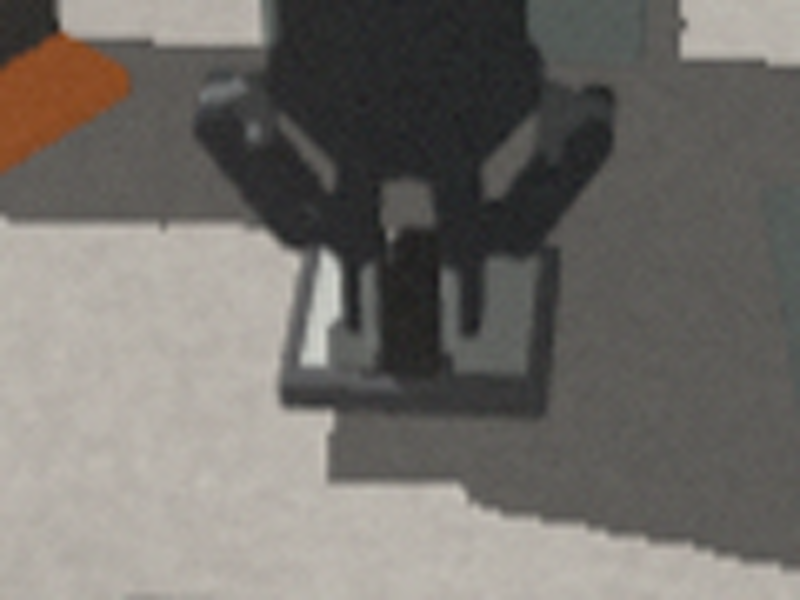

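The plate is lifted in the jaws, with its front edge at (415,390). I'll measure its tilt from the depth.

```bash
cat >> h.py <<'E'
def tilt(bot,imaging):
    """slice along tool x of points near held plate, side cam: print (u,h) profile"""
    from scipy.spatial.transform import Rotation as R
    s=bot.observe();M=R.from_quat(s["ee_rot"]).as_matrix();p=s["tool_pos"]
    d=imaging.capture("side");W=cloud(d);L=(W-p)@M   # tool coords; u=-x tool
    m=(abs(L[...,1])>.019)&(abs(L[...,1])<.042)&(abs(L[...,0])<.1)&(L[...,2]>-.01)&(W[...,2]>.006)
    m2=np.abs(L[...,1])<.008; m2&=(abs(L[...,0])<.06)&(L[...,2]>-.02)&(W[...,2]>.006)
    for nm,k in(("slab",m),("mid",m2)):
        q=np.c_[-L[k][:,0],W[k][:,2]]*1000
        b=np.round(q[:,0]/6).astype(int)
        print(nm,[(int(j*6),round(float(np.median(q[b==j,1]))),int((b==j).sum())) for j in np.unique(b) if (b==j).sum()>2])
    return d
E
python3 - <<'E'
from cell import bot,imaging
from h import *
tilt(bot,imaging)
E
```

```text
slab [(-54, 45, 6), (-48, 45, 25), (-42, 46, 26), (-36, 46, 27), (-30, 45, 29), (-24, 46, 25), (-18, 45, 31), (-12, 46, 36), (-6, 46, 40), (0, 46, 33), (6, 46, 70), (12, 42, 89), (18, 42, 23), (84, 13, 14), (90, 14, 19), (96, 14, 16)]
mid [(-30, 73, 12), (-24, 74, 10), (-18, 74, 13), (-12, 74, 11), (-6, 73, 14), (0, 75, 19), (6, 72, 26), (12, 57, 95), (18, 41, 8)]
```

```bash
python3 - <<'E'
from cell import bot,imaging
from h import *
c,s=np.cos(np.radians(2)),np.sin(np.radians(2));T=np.array([[c,-s],[s,c]])
for n in("top0.npz","side0.npz"):
    W=cloud(np.load(n));L=(W[...,:2]-[.6537,-.0342])@T
    m=(abs(L[...,1])<.15)&(abs(L[...,0])<.045)
    b=np.round(L[m][:,0]*1000/3).astype(int);z=W[m][:,2]*1000
    print([(int(j*3),np.round(np.percentile(z[b==j],[10,50,90])).astype(int).tolist()) for j in np.unique(b)])
    for y0,y1 in((-.15,-.05),(-.05,.05),(.05,.15)):
        k=(L[...,1]>y0)&(L[...,1]<y1)&(W[...,2]>.025)&(W[...,2]<.032)&(abs(L[...,0])<.03); print(np.round(np.percentile(L[k][:,0]*1000,[3,50,97]),1))
g=np.array([.6537,-.0342])+T@[-.081,.112];print(g)
go(bot,*g,.0716,-88)
E
```

```text
[(-45, [-3, 0, 3]), (-42, [-2, 0, 3]), (-39, [-3, 0, 3]), (-36, [-2, 1, 6]), (-33, [1, 6, 9]), (-30, [3, 7, 9]), (-27, [3, 6, 9]), (-24, [3, 6, 9]), (-21, [4, 6, 9]), (-18, [3, 6, 9]), (-15, [5, 17, 29]), (-12, [24, 28, 30]), (-9, [25, 27, 30]), (-6, [8, 9, 9]), (-3, [4, 6, 9]), (0, [3, 6, 9]), (3, [3, 6, 9]), (6, [4, 6, 9]), (9, [5, 13, 29]), (12, [10, 27, 30]), (15, [25, 27, 30]), (18, [24, 24, 24]), (21, [5, 8, 10]), (24, [3, 6, 9]), (27, [4, 6, 9]), (30, [3, 6, 9]), (33, [3, 6, 9]), (36, [1, 4, 7]), (39, [-2, 1, 3]), (42, [-3, 0, 3]), (45, [-3, 0, 3])]
[-14.9  -8.5  15.9]
[-15.2   9.7  15.4]
[-15.9   8.8  15. ]
[(-45, [-2, 0, 2]), (-42, [-2, 0, 2]), (-39, [-2, 0, 2]), (-36, [-2, 0, 2]), (-33, [-1, 5, 7]), (-30, [4, 6, 8]), (-27, [4, 6, 8]), (-24, [4, 6, 7]), (-21, [4, 6, 8]), (-18, [4, 6, 8]), (-15, [5, 11, 26]), (-12, [16, 28, 29]), (-9, [26, 28, 29]), (-3, [5, 6, 8]), (0, [4, 6, 8]), (3, [4, 6, 7]), (6, [4, 6, 8]), (9, [4, 6, 16]), (12, [7, 22, 29]), (15, [26, 28, 29]), (18, [25, 26, 28]), (21, [6, 7, 8]), (24, [4, 6, 8]), (27, [4, 6, 8]), (30, [4, 6, 7]), (33, [4, 6, 7]), (36, [4, 5, 7]), (39, [-2, 0, 2]), (42, [-1, 0, 2]), (45, [-2, 0, 2])]
[-13.8  -7.8  16.5]
[-14.   10.4  16.8]
[-14.2  10.5  16. ]
[0.5688406  0.07490491]
t17.6 pos [484.6  -4.9  70.1] th -4.9 tilt -1.0000 w 0.205 gf 20.2 F [ 0.2  0.1 -5.2] J6 -0.07
 shift units [ 2.89  2.57 -0.04] turn 13.84
```

Request:
send_rows --pt "0.5 0.45 0 0 0" --pt "0.5 0.45 0 0 0" --pt "0.5 0.45 0 0 0" --pt "0.5 0.45 0 0 0" --pt "0.5 0.45 0 0 0" --pt "0.39 0.32 0 0 0" --pt "0 0 0 0.4 0" --pt "0 0 0 0.8 0"

```text
t: 18.27
tool_pos: [0.5685, 0.0758, 0.0685]
ee_rot: [0.778, 0.628, -0.0, -0.0]
contact_force: [-1.1, 0.2, -4.5]
width: 0.207
grasp_force: 20.3
```

Request:
send_rows --pt "0 0 0 0.9 0" --pt "0 0 0 0.9 0" --pt "0 0 0 0.9 0" --pt "0 0 0 0.9 0" --pt "0 0 0 0.9 0" --pt "0 0 0 0.9 0" --pt "0 0 0 0.9 0" --pt "0 0 0 0.9 0"

```text
t: 18.93
tool_pos: [0.5676, 0.0751, 0.0687]
ee_rot: [0.955, 0.296, -0.0, -0.0]
contact_force: [-1.0, 0.7, -2.6]
width: 0.21
grasp_force: 20.4
```

Request:
send_rows --pt "0 0 0 0.9 0" --pt "0 0 0 0.9 0" --pt "0 0 0 0.9 0" --pt "0 0 0 0.9 0" --pt "0 0 0 0.9 0" --pt "0 0 0 0.6 0" --pt "0 0 0 0.34 0" --pt "0 0 0 0 0"

```text
t: 19.6
tool_pos: [0.5674, 0.0749, 0.0685]
ee_rot: [1.0, 0.017, -0.001, 0.0]
contact_force: [-0.7, 0.4, -4.1]
width: 0.207
grasp_force: 20.3
```

```bash
python3 - <<'E'
from cell import bot,imaging
from h import *
go(bot,.5688,.0749,.048,-88)
d=tilt(bot,imaging)
E
```

```text
t19.6 pos [567.4  74.9  68.5] th -88.1 tilt -1.0000 w 0.207 gf 20.3 F [-0.7  0.4 -4.1] J6 1.55
 shift units [0.05 0.   0.68] turn -0.01
slab [(-96, 27, 52), (-90, 8, 23), (-84, 6, 12), (-78, 8, 7), (-72, 28, 25), (-66, 17, 38), (-60, 41, 35), (-54, 41, 41), (-48, 42, 40), (-42, 42, 33), (-36, 42, 22), (-30, 42, 20), (-24, 42, 20), (-18, 42, 19), (-12, 43, 22), (-6, 51, 40), (0, 44, 34), (6, 43, 27), (12, 43, 34)]
mid [(-60, 42, 4), (-54, 42, 12), (-48, 42, 12), (-42, 42, 13), (-36, 50, 16), (-30, 67, 25), (-24, 69, 25), (-18, 62, 11), (-12, 46, 4), (-6, 43, 4), (0, 42, 3), (6, 60, 11), (12, 48, 16)]
```

Request:
send_rows --pt "0 0 0.35 0 0" --pt "0 0 0.32 0 0" --pt "0.15 0 0 0 0" --pt "0.15 0 0 0 0" --pt "0.1 0 0 0 0" --pt "0.15 0 -0.2 0 0" --pt "0.16 0 -0.22 0 0" --pt "0 0 0 0 0"

```text
t: 20.32
tool_pos: [0.5863, 0.0757, 0.0614]
ee_rot: [1.0, 0.018, -0.004, 0.0]
contact_force: [-7.0, -0.5, 0.1]
width: 0.206
grasp_force: 20.5
```

```bash
python3 - <<'E'
from cell import bot,imaging
from h import *
go(bot,.5688,.0749,.048,-88)
d=tilt(bot,imaging)
E
```

```text
t20.3 pos [586.3  75.7  61.4] th -87.9 tilt -1.0000 w 0.206 gf 20.5 F [-7.  -0.5  0.1] J6 1.55
 shift units [-0.58  0.    0.45] turn 0.01
slab [(-102, 7, 3), (-96, 7, 15), (-90, 7, 18), (-78, 28, 28), (-72, 11, 44), (-66, 7, 14), (-60, 7, 8), (-54, 28, 29), (-48, 21, 46), (-42, 22, 30), (-36, 23, 25), (-30, 25, 20), (-24, 27, 27), (-18, 29, 18), (-12, 31, 20), (-6, 34, 38), (0, 36, 33), (6, 36, 26), (12, 38, 26), (18, 40, 31), (24, 39, 38)]
mid [(-54, 28, 8), (-48, 21, 14), (-42, 21, 9), (-36, 23, 10), (-30, 27, 14), (-24, 54, 24), (-18, 48, 18), (-12, 35, 3), (-6, 34, 4), (6, 41, 9), (12, 62, 24), (18, 49, 20), (24, 39, 12)]
```

The plate is tilting about 15° at only 7 N, so levering on the lip works. I'll continue the arc.

Request:
send_rows --pt "0.21 0 -0.17 0 0" --pt "0.22 0 -0.16 0 0" --pt "0.25 0 -0.1 0 0" --pt "0.26 0 -0.08 0 0" --pt "0.28 0 -0.01 0 0" --pt "0.29 0 0 0 0" --pt "0 0 0 0 0" --pt "0 0 0 0 0"

```text
t: 21.03
tool_pos: [0.6346, 0.0774, 0.0768]
ee_rot: [1.0, 0.018, -0.0, 0.0]
contact_force: [-1.1, 0.3, -4.8]
width: 0.206
grasp_force: 19.8
```

```bash
python3 - <<'E'
from cell import bot,imaging
from h import *
go(bot,.5688,.0749,.048,-88)
d=tilt(bot,imaging)
c=pix(d,bot.observe()["tool_pos"]).astype(int);print(c)
i=d["pixels"][c[1]-45:c[1]+45,c[0]-60:c[0]+60,::-1];cv2.imwrite("pics/s6.png",cv2.resize(i,(800,600),interpolation=cv2.INTER_CUBIC))
E
```

```text
t21.0 pos [634.6  77.4  76.8] th -88.0 tilt -1.0000 w 0.206 gf 19.8 F [-1.1  0.3 -4.8] J6 1.55
 shift units [-2.2   0.    0.96] turn 0.01
slab [(-48, 7, 13), (-42, 7, 11), (-36, 7, 6), (-30, 28, 26), (-24, 17, 41), (-18, 7, 16), (-12, 8, 12), (-6, 73, 26), (0, 28, 39), (6, 28, 17), (12, 38, 21), (18, 48, 18), (24, 58, 26), (30, 72, 27), (36, 79, 34), (42, 77, 37), (48, 75, 12)]
mid [(-48, 7, 7), (-42, 8, 4), (-30, 28, 7), (-24, 16, 19), (-18, 7, 5), (-12, 7, 4), (-6, 29, 10), (0, 25, 15), (6, 38, 14), (12, 78, 31), (18, 85, 25), (24, 80, 28), (30, 79, 20), (36, 80, 12), (42, 78, 11), (48, 76, 4)]
[288 193]
```

View pics/s6.png

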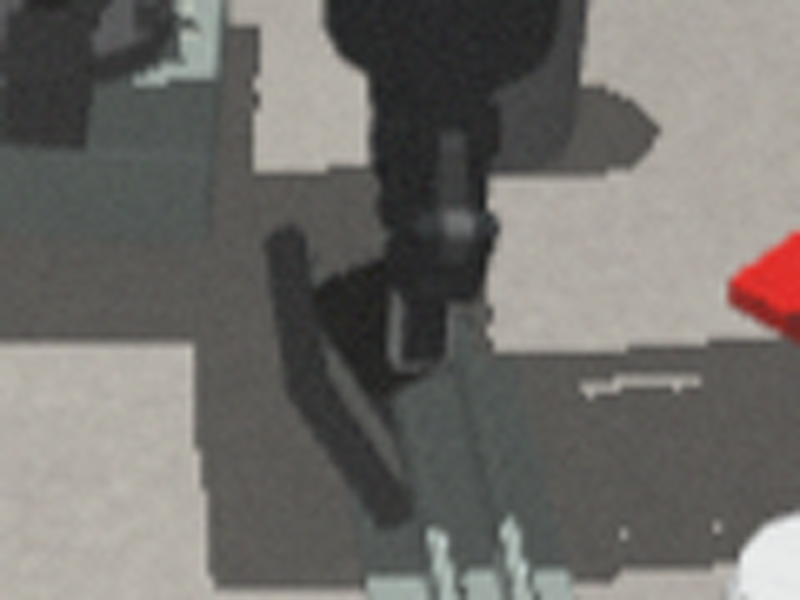

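It is at about 60° now, with the lower edge at (390,510) in the corner between lip and flange. I'll finish the arc.

Request:
send_rows --pt "0.15 0 0.03 0 0" --pt "0.15 0 0.04 0 0" --pt "0.15 0 0.05 0 0" --pt "0.15 0 0.06 0 0" --pt "0.15 0 0.07 0 0" --pt "0.12 0 0.07 0 0" --pt "0 0 0 0 0" --pt "0 0 0 0 0"

```text
t: 21.75
tool_pos: [0.66, 0.0782, 0.0671]
ee_rot: [1.0, 0.018, -0.001, 0.0]
contact_force: [-3.7, -0.2, -6.1]
width: 0.204
grasp_force: 19.6
```

```bash
python3 - <<'E'
from cell import bot,imaging
from h import *
go(bot,.5688,.0749,.048,-88)
d=tilt(bot,imaging)
E
```

```text
t21.8 pos [660.   78.2  67.1] th -88.0 tilt -1.0000 w 0.204 gf 19.6 F [-3.7 -0.2 -6.1] J6 1.55
 shift units [-3.04  0.    0.64] turn 0.0
slab [(-24, 7, 13), (-18, 7, 13), (-12, 7, 13), (-6, 58, 25), (0, 27, 38), (6, 7, 14), (12, 7, 12), (18, 27, 7), (24, 26, 19), (30, 35, 14), (36, 25, 8), (42, 25, 32), (48, 67, 8)]
mid [(-24, 7, 3), (-18, 6, 3), (-6, 27, 7), (0, 17, 19), (6, 52, 8), (12, 71, 34), (18, 70, 36), (24, 63, 32), (30, 79, 27), (36, 84, 9), (42, 82, 22), (48, 81, 9)]
```

Request:
send_rows --pt "0 0 0 0 0" --pt "0 0 0 0 0" --pt "0 0 -0.2 0 0" --pt "0 0 -0.3 0 0" --pt "0 0 -0.3 0 0" --pt "0 0 -0.3 0 0" --pt "0 0 -0.2 0 0" --pt "0 0 0 0 0" --grip_force 90

```text
t: 22.47
tool_pos: [0.6638, 0.0783, 0.1101]
ee_rot: [1.0, 0.018, 0.004, 0.0]
contact_force: [0.4, -0.3, -3.8]
width: 0.183
grasp_force: 87.9
```

```bash
python3 - <<'E'
from cell import bot,imaging
from h import *
go(bot,.5688,.0749,.048,-88)
d=tilt(bot,imaging)
c=pix(d,bot.observe()["tool_pos"]).astype(int);print(c)
i=d["pixels"][c[1]-40:c[1]+50,c[0]-70:c[0]+50,::-1];cv2.imwrite("pics/s7.png",cv2.resize(i,(800,600),interpolation=cv2.INTER_CUBIC))
E
```

```text
t22.5 pos [663.8  78.3 110.1] th -88.0 tilt -1.0000 w 0.183 gf 87.9 F [ 0.4 -0.3 -3.8] J6 1.55
 shift units [-3.18  0.    2.05] turn 0.0
slab [(-18, 7, 9), (-12, 7, 15), (-6, 111, 18), (0, 29, 44), (6, 17, 48), (12, 7, 17), (18, 7, 4), (24, 27, 10), (30, 20, 49), (36, 57, 28), (42, 70, 41), (48, 7, 17)]
mid [(-18, 7, 8), (-12, 7, 3), (-6, 7, 4), (0, 28, 9), (6, 27, 27), (12, 105, 39), (18, 109, 36), (24, 108, 28), (30, 117, 33), (36, 123, 18), (42, 124, 21), (48, 122, 15)]
[302 181]
```

View pics/s7.png

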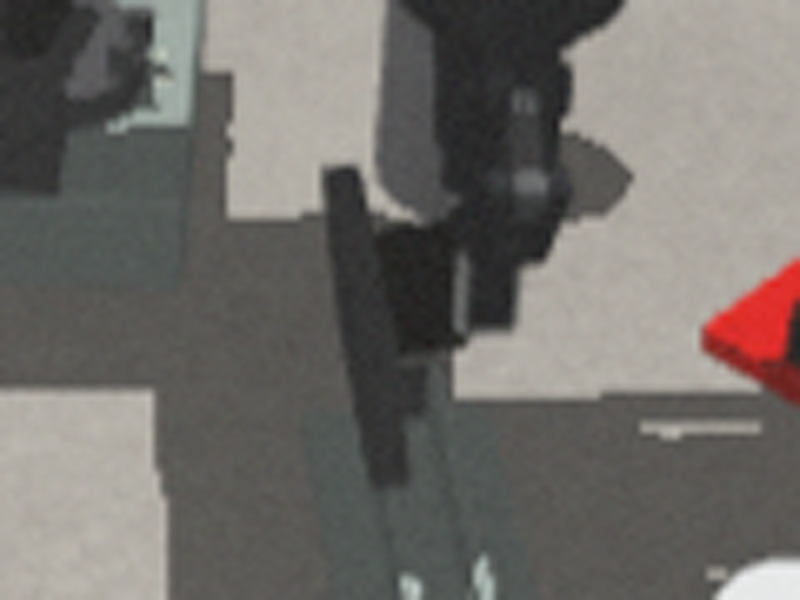

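The plate hangs about 8° off upright, with its lower edge at (390,480) and its top at (345,170). I'll measure its profile more exactly.

```bash
cat >> h.py <<'E'
C0=np.array([.6540,-.0342]);_c,_s=np.cos(np.radians(2)),np.sin(np.radians(2));TR=np.array([[_c,-_s],[_s,_c]])
def prof(bot,imaging,yc,zmin=.035):
    """per height the tray-x range of points of a plate at tray y=yc (side + top)"""
    d=imaging.capture("side");W=cloud(d);L=(W[...,:2]-C0)@TR
    m=(abs(L[...,1]-yc)<.056)&(abs(L[...,0])<.09)&(W[...,2]>zmin)
    # end face: the -y end
    e=m&(L[...,1]<yc-.036);h=np.round(W[...,2]*1000/8)
    for j in np.unique(h[e]):
        k=e&(h==j)
        if k.sum()>3: print(int(j*8),"x",np.round(np.percentile(L[k][:,0]*1000,[3,50,97]),1),"y",np.round(np.percentile(L[k][:,1]*1000,[3,50]),1),k.sum())
    return d
E
python3 - <<'E'
from cell import bot,imaging
from h import *
p=bot.observe()["tool_pos"];print((p[:2]-C0)@TR)
prof(bot,imaging,.112)
E
```

```text
[0.01285378 0.1120637 ]
56 x [-24.2 -19.6 -12.6] y [66.2 68.8] 17
64 x [-26.5 -19.8 -12.7] y [66.4 69.9] 18
72 x [-27.  -20.6 -15.8] y [67.4 69.4] 16
80 x [-28.3 -23.  -16.3] y [67.4 69.6] 20
88 x [-30.2 -23.6 -16.6] y [67.6 70.2] 17
96 x [-30.9 -24.1 -19.6] y [66.5 68.6] 17
104 x [-32.2 -26.7 -19.9] y [66. 69.] 21
112 x [-33.9 -27.4 -20.5] y [68.  69.5] 19
120 x [-34.2 -29.4 -23.3] y [66.9 70.4] 21
128 x [-31.5 -26.8 -23.8] y [66.9 71.4] 8
136 x [ 5.2 12.9 21.5] y [74.4 74.6] 7
144 x [ 2.7 14.8 25.8] y [69.7 73.6] 26
152 x [ 2.9  7.2 25.8] y [64.  67.9] 14
160 x [ 2.8 10.8 26.1] y [59.4 61.8] 20
168 x [ 2.9 14.6 25.5] y [56.4 58.5] 21
184 x [ 2.4 10.3 11. ] y [57.8 66.5] 6
192 x [ 6.  14.3 23.1] y [56.3 63. ] 40
200 x [ 5.3 14.6 23.7] y [63.5 71.3] 41
208 x [ 6.4 17.2 23.9] y [71. 74.] 25
216 x [ 8.6 16.4 22.1] y [73.7 74.5] 17
224 x [ 6.  13.9 22. ] y [73.  74.8] 18
232 x [ 5.  13.5 25.6] y [72.6 75.1] 21
240 x [ 6.6 14.5 24.6] y [73.5 74.7] 21
248 x [ 1.7 15.7 26.7] y [73.8 74.9] 27
256 x [ 5.  13.3 25.2] y [73.6 74.7] 14
264 x [ 3.9 22.4 24.5] y [73.  74.7] 4
280 x [-0.4 16.9 29.
[... 430 characters left out ...]
8 14.1 25.2] y [73.  74.9] 32
376 x [ 3.8 14.8 26.3] y [72.7 74.9] 33
384 x [ 3.4 13.9 23.6] y [73.2 75.2] 35
392 x [ 2.3 12.9 24.3] y [72.9 74.6] 34
400 x [ 1.6 13.7 24. ] y [72.3 74.2] 35
408 x [ 2.3 12.3 26.8] y [72.  74.9] 26
440 x [-41.5 -32.8 -18.8] y [56.  56.1] 7
448 x [-50.5 -36.  -23.4] y [56.2 56.5] 8
456 x [-59.7 -52.2 -31.1] y [56.  56.3] 12
464 x [-79.6 -60.1 -30.3] y [56.2 56.8] 17
472 x [-88.8 -70.5 -37.7] y [56.1 56.7] 25
480 x [-87.5 -74.3 -27.2] y [56.2 56.5] 29
488 x [-87.5 -61.1 -29.8] y [56.1 56.5] 21
496 x [-88.1 -73.1  43.9] y [56.  56.7] 31
504 x [-89.8 -62.   39.3] y [56.  56.6] 45
512 x [-88.5 -46.1  27. ] y [56.  56.6] 57
520 x [-85.5 -58.1  11.6] y [56.  56.3] 18
```

Request:
send_rows --pt "0.22 0 0 0 0" --pt "0.22 0 0 0 0" --pt "0.22 0 0 0 0" --pt "0 0 0 0 0" --pt "0 0 0.2 0 0" --pt "0 0 0.2 0 0" --pt "0 0 0 0 0" --pt "0 0 0 0 0"

```text
t: 23.23
tool_pos: [0.6793, 0.0789, 0.0935]
ee_rot: [1.0, 0.018, -0.001, 0.0]
contact_force: [0.6, -0.2, -4.7]
width: 0.187
grasp_force: 88.0
```

```bash
sed -i 's/if k.sum()>3:/if k.sum()>3 and j<18:/' h.py; python3 - <<'E'
from cell import bot,imaging
from h import *
go(bot,.5688,.0749,.048,-88)
d=prof(bot,imaging,.112)
W=cloud(d);L=(W[...,:2]-C0)@TR
for y0,y1 in((-.02,.04),(.0,.06)):
    k=(L[...,1]>y0)&(L[...,1]<y1)&(W[...,2]>.0255)&(W[...,2]<.031)&(abs(L[...,0])<.03);x=L[k][:,0]*1000
    print([np.round(np.percentile(q,[5,50,95]),1) for q in(x[x<0],x[x>0])])
E
```

```text
t23.2 pos [679.3  78.9  93.5] th -88.0 tilt -1.0000 w 0.187 gf 88.0 F [ 0.6 -0.2 -4.7] J6 1.55
 shift units [-3.68  0.    1.53] turn 0.0
40 x [-8.4 -2.5  2.1] y [67.2 69.4] 13
48 x [-9.6 -3.1  2.2] y [67.2 70.3] 16
56 x [-10.4  -6.    0.9] y [66.1 69. ] 15
64 x [-13.   -4.8   0.8] y [66.2 68.7] 19
72 x [-13.7  -6.8  -0.7] y [66.2 69. ] 17
80 x [-15.1  -8.6  -2.7] y [67.1 68.9] 20
88 x [-15.8 -10.2  -3.4] y [67.3 69.2] 14
96 x [-17.1  -8.9  -3.8] y [67.  69.1] 23
104 x [-18.  -11.5  -5.8] y [66.5 68.9] 18
112 x [-17.7 -12.4  -7.3] y [67.3 71. ] 12
128 x [20.1 31.3 42.8] y [70.7 73.3] 28
136 x [19.8 22.8 42.2] y [66.  67.8] 9
[array([-14.5, -11.8,  -8.8]), array([10.6, 13.2, 16.2])]
[array([-14.5, -11.9,  -8.9]), array([10.7, 13.3, 16.2])]
```

Request:
send_rows --pt "0.14 0 0 0 0" --pt "0 0 0 0 0" --pt "0 0 0.15 0 0" --pt "0 0 0.15 0 0" --pt "0 0 0.15 0 0" --pt "0 0 0.15 0 0" --pt "0 0 0.15 0 0" --pt "0 0 0 0 0"

```text
t: 23.95
tool_pos: [0.687, 0.0791, 0.0728]
ee_rot: [1.0, 0.017, 0.003, 0.0]
contact_force: [6.1, 0.3, -1.8]
width: 0.183
grasp_force: 91.8
```

```bash
python3 - <<'E'
from cell import bot,imaging
from h import *
go(bot,.5688,.0749,.048,-88)
d=prof(bot,imaging,.112,.015)
E
```

```text
t23.9 pos [687.   79.1  72.8] th -88.0 tilt -1.0000 w 0.183 gf 91.8 F [ 6.1  0.3 -1.8] J6 1.55
 shift units [-3.95  0.    0.81] turn 0.0
16 x [-14.7  -3.   10.9] y [66.7 70.1] 9
24 x [-14.4  -4.5  15.4] y [57.7 69.2] 36
32 x [-13.5  -4.2  13.3] y [57.8 69.1] 30
40 x [-8.9 -2.5  5.1] y [67.1 69.6] 17
48 x [-9.3 -2.7  4.3] y [67.7 68.9] 18
56 x [-9.  -3.2  3.9] y [66.  69.5] 17
64 x [-8.7 -2.1  2.9] y [66.5 68.4] 16
72 x [-8.9 -2.7  2.1] y [66.6 69.2] 15
80 x [-9.7 -5.3  2.8] y [67.3 69.4] 17
88 x [-10.2  -4.    3.4] y [66.5 69.3] 23
96 x [-8.2 -4.   1. ] y [68.8 73.4] 12
104 x [27.4 37.8 48.4] y [71.7 74. ] 14
112 x [27.1 37.4 50.3] y [67.3 72. ] 19
120 x [27.1 35.3 50. ] y [61.7 63.9] 18
128 x [26.8 37.6 49.2] y [57.1 60.2] 22
136 x [26.6 27.4 46.6] y [56.7 61.5] 7
```

Request:
send_rows --pt "0 0 0.1 0 0" --pt "0 0 0.1 0 0" --pt "0 0 0.1 0 0" --pt "0 0 0 0 0" --pt "0 0 0 0 0.3" --pt "0 0 0 0 0.3" --pt "0 0 0 0 0.4" --pt "0 0 0 0 0.45"

```text
t: 24.67
tool_pos: [0.6838, 0.0791, 0.0628]
ee_rot: [1.0, 0.018, -0.001, 0.0]
contact_force: [-1.2, 0.2, 0.3]
width: 0.449
grasp_force: 0.0
```

Request:
send_rows --pt "0 0 0 0 0.45" --pt "0 0 0 0 0.45" --pt "0 0 -0.3 0 0.45" --pt "0 0 -0.5 0 0.45" --pt "0 0 -1 0 0.45" --pt "0 0 -1 0 0.45" --pt "0 0 -1 0 0.45" --pt "0 0 0 0 0.45"

```text
t: 25.33
tool_pos: [0.6888, 0.0793, 0.1851]
ee_rot: [1.0, 0.018, 0.006, 0.0]
contact_force: [0.8, 0.0, 0.2]
width: 0.448
grasp_force: 0.0
```

```bash
python3 - <<'E'
from cell import bot,imaging
from h import *
d=prof(bot,imaging,.112,.015)
plates([d,imaging.capture("top")])
go(bot,.4318,-.143,.12,-5.5)
E
```

```text
16 x [-14.4   0.1  11.1] y [60.9 69.2] 16
24 x [-14.7   1.2  15.4] y [56.5 68.7] 37
32 x [-13.9  -2.   12.7] y [58.  68.6] 40
40 x [-4.8 -0.1  7. ] y [67.2 69.8] 14
48 x [-5.  -0.6  6.1] y [66.8 69.1] 17
56 x [-5.2  0.6  8. ] y [65.6 69.2] 20
64 x [-3.7  0.4  7.5] y [67.1 69.5] 15
72 x [-4.3  2.1  9.3] y [67.2 69. ] 20
80 x [-3.4  2.2  8.7] y [67.9 71.1] 23
rib [ 433.9 -133. ] [46.6 17.5] 85.4 slab [ 434.8 -120.7] [78.8 88.2] 84.6 177
rib [ 459.1 -295.2] [17.9 47.1] 5.8 slab [ 457.8 -282.4] [88.1 79.1] 6.1 271
rib [ 458.6 -293.3] [17.9 42.1] 6.2 slab [ 457.5 -282.4] [87.8 77.1] 6.1 145
rib [ 432.9 -131.4] [44.4 17.9] 83.6 slab [ 434.6 -120.4] [76.4 89.2] 84.7 148
t25.4 pos [685.9  79.1 179.8] th -88.0 tilt -1.0000 w 0.451 gf 0.0 F [-0.1  0.7 -0.4] J6 1.55
 shift units [-8.74  7.1   1.96] turn -13.75
```

Plate A stands in the slot, upright with its top at about 82 mm. Plate B is next.

Request:
send_rows --pt "-0.87 0.71 0 0 0.5" --pt "-0.87 0.71 0 0 0.5" --pt "-0.87 0.71 0 0 0.5" --pt "-0.87 0.71 0 0 0.5" --pt "-0.87 0.71 0 0 0.5" --pt "-0.87 0.71 0 0 0.5" --pt "-0.87 0.71 0 0 0.5" --pt "-0.87 0.71 0 0 0.5" --grip_force 20

```text
t: 26.1
tool_pos: [0.4795, -0.0989, 0.176]
ee_rot: [1.0, 0.018, -0.001, -0.0]
contact_force: [0.0, -1.4, -0.4]
width: 0.497
grasp_force: 0.0
```

Request:
send_rows --pt "-0.87 0.71 0 0 0.5" --pt "-0.87 0.69 0 0 0.5" --pt "0 0 0.3 -1 0.5" --pt "0 0 0.3 -1 0.5" --pt "0 0 0.3 -1 0.5" --pt "0 0 0.3 -1 0.5" --pt "0 0 0.3 -1 0.5" --pt "0 0 0.3 -1 0.5"

```text
t: 26.77
tool_pos: [0.4301, -0.1419, 0.1219]
ee_rot: [0.945, 0.328, -0.001, -0.001]
contact_force: [-0.1, 0.2, -0.2]
width: 0.502
grasp_force: 0.0
```

Request:
send_rows --pt "0 0 0 -1 0.5" --pt "0 0 0 -1 0.5" --pt "0 0 0 -1 0.5" --pt "0 0 0 -1 0.5" --pt "0 0 0 -1 0.5" --pt "0 0 0 -1 0.5" --pt "0 0 0 -1 0.5" --pt "0 0 0 0.2 0.5"

```text
t: 27.43
tool_pos: [0.4302, -0.1418, 0.1223]
ee_rot: [0.772, 0.636, -0.001, -0.001]
contact_force: [0.2, -0.6, 0.9]
width: 0.502
grasp_force: 0.0
```

```bash
python3 - <<'E'
from cell import bot,imaging
from h import *
go(bot,.4326,-.1424,.036,-5.2)
plates([imaging.capture("side")])
E
```

```text
t27.4 pos [ 430.2 -141.8  122.3] th -11.0 tilt -1.0000 w 0.502 gf 0.0 F [ 0.2 -0.6  0.9] J6 -0.28
 shift units [-0.01  0.09  2.88] turn -0.96
rib [ 434.5 -133.1] [46.7 16.7] 84.4 slab [ 434.7 -120.6] [79.1 88.1] 84.8 172
rib [ 459.1 -294.4] [17.9 46.6] 5.7 slab [ 458.2 -283.5] [87.7 78. ] 5.3 269
```

Request:
send_rows --pt "0 0.08 0.3 -0.96 0.5" --pt "0 0 0.6 0 0.5" --pt "0 0 0.6 0 0.5" --pt "0 0 0.6 0 0.5" --pt "0 0 0.5 0 0.5" --pt "0 0 0.28 0 0.5" --pt "0 0 0 0 0.5" --pt "0 0 0 0 0"

```text
t: 28.15
tool_pos: [0.4333, -0.1427, 0.0365]
ee_rot: [0.74, 0.672, -0.0, -0.001]
contact_force: [-0.9, -1.1, -0.4]
width: 0.369
grasp_force: 0.0
```

Request:
send_rows --pt "0 0 0 0 0" --pt "0 0 0 0 0" --pt "0 0 0 0 0" --pt "0 0 0 0 0" --pt "0 0 0 0 0" --pt "0 0 -0.3 0 0" --pt "0 0 -0.4 0 0" --pt "0 0 -0.3 0 0"

```text
t: 28.82
tool_pos: [0.4341, -0.143, 0.0677]
ee_rot: [0.74, 0.673, 0.0, 0.0]
contact_force: [0.1, -0.5, -6.1]
width: 0.206
grasp_force: 20.4
```

```bash
python3 - <<'E'
from cell import bot,imaging
from h import *
g=C0+TR@[-.081,0];print(g)
go(bot,*g,.0716,-88)
tilt(bot,imaging)
E
```

```text
[ 0.57304934 -0.03702686]
t28.8 pos [ 434.1 -143.    67.7] th -5.4 tilt -1.0000 w 0.206 gf 20.4 F [ 0.1 -0.5 -6.1] J6 -0.37
 shift units [ 3.95  4.28 -0.13] turn 13.76
slab [(-54, 43, 3), (-48, 43, 4), (-42, 43, 11), (-36, 44, 23), (-30, 44, 43), (-24, 44, 37), (-18, 44, 36), (-12, 44, 44), (-6, 44, 50), (0, 44, 55), (6, 45, 87), (12, 42, 107), (18, 37, 37), (102, 13, 3)]
mid [(-30, 70, 6), (-24, 71, 13), (-18, 71, 14), (-12, 73, 16), (-6, 72, 26), (0, 72, 19), (6, 73, 29), (12, 55, 116), (18, 39, 14)]
```

Request:
send_rows --pt "0.49 0.53 0 0 0" --pt "0.49 0.53 0 0 0" --pt "0.5 0.54 0 0 0" --pt "0.5 0.54 0 0 0" --pt "0.5 0.54 0 0 0" --pt "0.49 0.53 0 0 0" --pt "0.49 0.53 0 0 0" --pt "0.49 0.54 0 0 0"

```text
t: 29.53
tool_pos: [0.5734, -0.0361, 0.0667]
ee_rot: [0.74, 0.673, -0.0, -0.0]
contact_force: [0.6, -1.0, -6.1]
width: 0.207
grasp_force: 20.3
```

Request:
send_rows --pt "0 0 0 0.86 0" --pt "0 0 0 0.86 0" --pt "0 0 0 0.86 0" --pt "0 0 0 0.86 0" --pt "0 0 0 0.86 0" --pt "0 0 0 0.86 0" --pt "0 0 0 0.86 0" --pt "0 0 0 0.86 0"

```text
t: 30.2
tool_pos: [0.5667, -0.0353, 0.065]
ee_rot: [0.93, 0.367, -0.005, -0.003]
contact_force: [-8.4, 2.3, -5.5]
width: 0.203
grasp_force: 23.5
```

Request:
send_rows --pt "0 0 0 0.86 0" --pt "0 0 0 0.86 0" --pt "0 0 0 0.86 0" --pt "0 0 0 0.86 0" --pt "0 0 0 0.86 0" --pt "0 0 0 0.86 0" --pt "0 0 0 0.86 0" --pt "0 0 0 0.86 0"

```text
t: 30.87
tool_pos: [0.5725, -0.0369, 0.0666]
ee_rot: [1.0, 0.015, -0.0, -0.0]
contact_force: [-0.2, -0.2, -5.1]
width: 0.203
grasp_force: 20.5
```

```bash
python3 - <<'E'
from cell import bot,imaging
from h import *
go(bot,.573,-.037,.048,-88)
tilt(bot,imaging)
E
```

```text
t30.9 pos [572.5 -36.9  66.6] th -88.2 tilt -1.0000 w 0.203 gf 20.5 F [-0.2 -0.2 -5.1] J6 1.36
 shift units [0.02 0.   0.62] turn -0.04
slab [(-96, 28, 38), (-90, 13, 52), (-84, 7, 26), (-78, 7, 10), (-72, 28, 27), (-66, 19, 55), (-60, 35, 21), (-54, 37, 48), (-48, 38, 51), (-42, 38, 45), (-36, 39, 31), (-30, 40, 28), (-24, 40, 31), (-18, 40, 24), (-12, 41, 26), (-6, 43, 43), (0, 44, 41), (6, 44, 31), (12, 43, 46), (18, 39, 26)]
mid [(-60, 37, 5), (-54, 37, 12), (-48, 38, 14), (-42, 39, 14), (-36, 39, 17), (-30, 64, 30), (-24, 65, 29), (-18, 56, 15), (12, 55, 31), (18, 41, 9)]
```

Request:
send_rows --pt "0 0 0.3 0 0" --pt "0 0 0.26 0 0" --pt "0.15 0 0 0 0" --pt "0.15 0 0 0 0" --pt "0.1 0 0 0 0" --pt "0.15 0 -0.18 0 0" --pt "0.16 0 -0.18 0 0" --pt "0 0 0 0 0"

```text
t: 31.58
tool_pos: [0.591, -0.036, 0.0603]
ee_rot: [1.0, 0.019, -0.004, -0.0]
contact_force: [-7.4, -1.2, -2.1]
width: 0.209
grasp_force: 20.3
```

Request:
send_rows --pt "0.21 0 -0.17 0 0" --pt "0.22 0 -0.16 0 0" --pt "0.25 0 -0.1 0 0" --pt "0.26 0 -0.08 0 0" --pt "0.26 0 -0.01 0 0" --pt "0.2 0 0 0 0" --pt "0 0 0 0 0" --pt "0 0 0 0 0"

```text
t: 32.25
tool_pos: [0.6353, -0.0345, 0.0756]
ee_rot: [1.0, 0.018, -0.001, -0.0]
contact_force: [-1.9, 1.3, -6.7]
width: 0.202
grasp_force: 19.7
```

```bash
python3 - <<'E'
from cell import bot,imaging
from h import *
go(bot,.573,-.037,.048,-88)
p=bot.observe()["tool_pos"];print((p[:2]-C0)@TR)
tilt(bot,imaging)
E
```

```text
t32.2 pos [635.3 -34.5  75.6] th -87.9 tilt -1.0000 w 0.202 gf 19.7 F [-1.9  1.3 -6.7] J6 1.37
 shift units [-2.08  0.01  0.93] turn 0.01
[-0.01867352  0.00033481]
slab [(-54, 6, 5), (-48, 7, 17), (-42, 6, 7), (-36, 28, 17), (-30, 22, 66), (-24, 7, 25), (-18, 7, 16), (-12, 29, 7), (-6, 27, 51), (0, 25, 41), (6, 32, 25), (12, 39, 26), (18, 49, 27), (24, 59, 32), (30, 70, 35), (36, 77, 44), (42, 75, 45), (48, 72, 11)]
mid [(-54, 7, 6), (-48, 7, 6), (-42, 8, 8), (-36, 25, 3), (-30, 25, 23), (-24, 7, 6), (-18, 7, 8), (-12, 28, 3), (-6, 27, 26), (0, 23, 12), (6, 48, 15), (12, 80, 42), (18, 83, 32), (24, 81, 31), (30, 78, 20), (36, 77, 13), (42, 75, 14), (48, 73, 4)]
```

Request:
send_rows --pt "0.16 0 0.02 0 0" --pt "0.16 0 0.03 0 0" --pt "0.16 0 0.04 0 0" --pt "0.16 0 0.06 0 0" --pt "0.15 0 0.07 0 0" --pt "0.15 0 0.07 0 0" --pt "0.08 0 0.07 0 0" --pt "0 0 0 0 0"

```text
t: 32.97
tool_pos: [0.666, -0.0337, 0.0651]
ee_rot: [1.0, 0.018, -0.001, -0.0]
contact_force: [-3.7, -0.0, -3.6]
width: 0.205
grasp_force: 19.6
```

Request:
send_rows --pt "0 0 0 0 0" --pt "0 0 0 0 0" --pt "0 0 -0.2 0 0" --pt "0 0 -0.3 0 0" --pt "0 0 -0.3 0 0" --pt "0 0 -0.2 0 0" --pt "0 0 0 0 0" --pt "0 0 0 0 0" --grip_force 90

```text
t: 33.63
tool_pos: [0.6688, -0.034, 0.0974]
ee_rot: [1.0, 0.018, 0.002, 0.0]
contact_force: [0.2, 0.2, -6.2]
width: 0.178
grasp_force: 87.8
```

```bash
python3 - <<'E'
from cell import bot,imaging
from h import *
go(bot,.573,-.037,.048,-88)
p=bot.observe()["tool_pos"];print((p[:2]-C0)@TR)
prof(bot,imaging,0)
E
```

```text
t33.6 pos [668.8 -34.   97.4] th -88.0 tilt -1.0000 w 0.178 gf 87.8 F [ 0.2  0.2 -6.2] J6 1.38
 shift units [-3.2  -0.01  1.63] turn 0.0
[ 0.01475953 -0.00028533]
40 x [-23.9 -18.4 -12.2] y [-43.4 -42.4] 8
48 x [-24.2 -19.  -12.6] y [-45.5 -43.3] 17
56 x [-26.2 -19.6 -12.8] y [-45.3 -42.6] 23
64 x [-27.  -20.2 -15.9] y [-44.8 -43.5] 18
72 x [-28.8 -24.  -16.6] y [-45.7 -42.9] 18
80 x [-29.4 -21.6 -16.9] y [-45.6 -42.8] 21
88 x [-30.2 -23.9 -17.4] y [-45.6 -43.4] 19
96 x [-32.2 -26.5 -17.8] y [-44.6 -43.1] 20
104 x [-32.7 -27.1 -20.7] y [-45.8 -43.1] 22
112 x [-33.1 -27.4 -20.7] y [-45.5 -41.4] 32
128 x [ 6.7 18.1 27.3] y [-39.9 -38.6] 11
136 x [ 5.  17.4 26.8] y [-44.7 -40.1] 21
```

Request:
send_rows --pt "0.23 0 0 0 0" --pt "0.23 0 0 0 0" --pt "0.22 0 0 0 0" --pt "0 0 0 0 0" --pt "0 0 0.1 0 0" --pt "0 0 0 0 0" --pt "0 0 0 0 0" --pt "0 0 0 0 0"

```text
t: 34.35
tool_pos: [0.6864, -0.0329, 0.0922]
ee_rot: [1.0, 0.018, -0.001, -0.0]
contact_force: [0.3, 0.1, -6.4]
width: 0.18
grasp_force: 88.0
```

```bash
python3 - <<'E'
from cell import bot,imaging
from h import *
go(bot,.573,-.037,.048,-88)
prof(bot,imaging,0,.032)
E
```

```text
t34.4 pos [686.4 -32.9  92.2] th -88.0 tilt -1.0000 w 0.180 gf 88.0 F [ 0.3  0.1 -6.4] J6 1.39
 shift units [-3.78  0.    1.48] turn 0.0
40 x [-7.6 -1.4  5.3] y [-44.6 -42.6] 19
48 x [-8.2 -2.1  4.9] y [-44.8 -41.9] 18
56 x [-9.2 -2.5  3.8] y [-43.9 -42.6] 20
64 x [-10.9  -3.6   2.2] y [-45. -43.] 17
72 x [-12.   -6.2   0. ] y [-45.1 -43.1] 21
80 x [-11.9  -4.6  -0.3] y [-44.5 -42.6] 19
88 x [-13.4  -7.7  -1.6] y [-45.6 -42.1] 22
96 x [-14.2  -6.8  -1.5] y [-43.9 -42.7] 18
104 x [-16.1 -10.6  -2.5] y [-44.5 -42.1] 27
112 x [-12.9  -8.1  -4.3] y [-43.4 -40.5] 11
120 x [29.9 41.2 46.4] y [-38.6 -37.2] 6
128 x [23.4 34.4 43.7] y [-43.1 -38.9] 22
136 x [22.9 25.9 45.6] y [-47.  -44.9] 11
```

Request:
send_rows --pt "0.1 0 0 0 0" --pt "0 0 0.15 0 0" --pt "0 0 0.15 0 0" --pt "0 0 0.15 0 0" --pt "0 0 0.15 0 0" --pt "0 0 0.15 0 0" --pt "0 0 0.15 0 0" --pt "0 0 0 0 0"

```text
t: 35.07
tool_pos: [0.6903, -0.0329, 0.0642]
ee_rot: [1.0, 0.017, 0.0, -0.0]
contact_force: [3.1, 0.0, -6.2]
width: 0.182
grasp_force: 89.8
```

```bash
python3 - <<'E'
from cell import bot,imaging
from h import *
go(bot,.573,-.037,.048,-88)
prof(bot,imaging,0,.032)
E
```

```text
t35.1 pos [690.3 -32.9  64.2] th -88.0 tilt -1.0000 w 0.182 gf 89.8 F [ 3.1  0.  -6.2] J6 1.39
 shift units [-3.91  0.    0.54] turn 0.0
32 x [-6.7 -2.2  3.2] y [-45.6 -42.6] 8
40 x [-9.  -3.5  2.4] y [-45.5 -43.1] 17
48 x [-9.3 -3.2  2.5] y [-44.3 -43.1] 18
56 x [-10.3  -4.8   3.8] y [-45.3 -41.8] 22
64 x [-9.1 -3.9  3.2] y [-46.  -42.9] 16
72 x [-10.4  -4.3   2.3] y [-45.2 -42.7] 21
80 x [-10.5  -4.6   1.9] y [-44.8 -42.2] 28
88 x [-9.7 -4.3 -0.4] y [-40.8 -37.7] 5
96 x [29.  39.7 48.9] y [-40.  -38.5] 16
104 x [27.  41.3 49.1] y [-44.7 -38.7] 14
112 x [26.3 32.9 48.8] y [-50.4 -47.2] 16
120 x [26.5 34.2 48.9] y [-55.5 -52.1] 24
128 x [26.7 26.9 48.1] y [-55.4 -47.2] 5
136 x [26.3 34.8 49.8] y [-54.5 -43.4] 8
```

In the slot with its top at about 84 mm. Lower slightly and release.

Request:
send_rows --pt "0 0 0.06 0 0" --pt "0 0 0 0 0" --pt "0 0 0 0 0.3" --pt "0 0 0 0 0.3" --pt "0 0 0 0 0.4" --pt "0 0 0 0 0.45" --pt "0 0 0 0 0.45" --pt "0 0 0 0 0.45"

```text
t: 35.78
tool_pos: [0.6899, -0.0329, 0.064]
ee_rot: [1.0, 0.018, -0.0, 0.0]
contact_force: [0.4, -0.2, -0.0]
width: 0.447
grasp_force: 0.0
```

Request:
send_rows --pt "0 0 -0.3 0 0.45" --pt "0 0 -0.5 0 0.45" --pt "0 0 -1 0 0.45" --pt "0 0 -1 0 0.45" --pt "0 0 -1 0 0.45" --pt "0 0 0 0 0.5" --pt "0 0 0 0 0.5" --pt "0 0 0 0 0.5"

```text
t: 36.45
tool_pos: [0.6896, -0.0328, 0.178]
ee_rot: [1.0, 0.018, -0.0, 0.0]
contact_force: [0.2, -0.0, 0.5]
width: 0.496
grasp_force: 0.0
```

```bash
python3 - <<'E'
from cell import bot,imaging
from h import *
for y in (0,.112): print(y);d=prof(bot,imaging,y,.035)
plates([d,imaging.capture("top")])
go(bot,.4599,-.3045,.12,5.9)
E
```

```text
0
40 x [-4.5  0.6  8. ] y [-44.8 -42.5] 21
48 x [-3.7  2.   8.7] y [-44.4 -42.5] 22
56 x [-2.6  1.1  8.9] y [-44.6 -42.8] 16
64 x [-2.4  3.  10. ] y [-44.4 -43.3] 23
72 x [-1.6  3.3 10.6] y [-44.6 -42.2] 18
80 x [-1.1  4.8 11. ] y [-44.6 -41.3] 28
0.112
40 x [-6.9 -3.6  2.2] y [65.9 68.8] 12
48 x [-7.5 -3.4  1.6] y [66.7 68.7] 14
56 x [-7.4 -3.   3.4] y [67.1 69.8] 17
64 x [-6.6 -0.5  5.2] y [66.5 68.7] 14
72 x [-6.6 -1.3  5.6] y [67.1 69.3] 20
80 x [-6.9 -0.4  6. ] y [66.9 71.2] 25
rib [ 459.1 -295.1] [17.9 47.1] 5.7 slab [ 458.  -283.1] [87.7 77.2] 5.7 272
rib [ 458.5 -293.4] [18.  44.1] 5.6 slab [ 457.5 -283. ] [87.9 77.2] 5.9 143
t36.6 pos [688.8 -32.7 176.2] th -88.0 tilt -1.0000 w 0.497 gf 0.0 F [-0.4  0.2  0.4] J6 1.39
 shift units [-7.94  8.79  1.89] turn 14.35
```

Request:
send_rows --pt "-0.72 0.8 0 0 0.5" --pt "-0.72 0.8 0 0 0.5" --pt "-0.72 0.8 0 0 0.5" --pt "-0.72 0.8 0 0 0.5" --pt "-0.72 0.8 0 0 0.5" --pt "-0.72 0.8 0 0 0.5" --pt "-0.72 0.8 0 0 0.5" --pt "-0.72 0.8 0 0 0.5" --grip_force 20

```text
t: 37.27
tool_pos: [0.5222, -0.2314, 0.1766]
ee_rot: [1.0, 0.018, -0.001, -0.001]
contact_force: [0.5, -0.5, 0.6]
width: 0.504
grasp_force: 0.0
```

Request:
send_rows --pt "-0.72 0.8 0 0 0.5" --pt "-0.72 0.8 0 0 0.5" --pt "-0.72 0.8 0 0 0.5" --pt "0 0 0.3 -1 0.5" --pt "0 0 0.3 -1 0.5" --pt "0 0 0.3 -1 0.5" --pt "0 0 0.3 -1 0.5" --pt "0 0 0.3 -1 0.5"

```text
t: 37.93
tool_pos: [0.461, -0.3047, 0.1313]
ee_rot: [0.961, 0.278, -0.001, -0.001]
contact_force: [-0.0, 0.2, -0.1]
width: 0.498
grasp_force: 0.0
```

Request:
send_rows --pt "0 0 0 -1 0.5" --pt "0 0 0 -1 0.5" --pt "0 0 0 -1 0.5" --pt "0 0 0 -1 0.5" --pt "0 0 0 -1 0.5" --pt "0 0 0 -1 0.5" --pt "0 0 0 -1 0.5" --pt "0 0 0 -1 0.5"

```text
t: 38.6
tool_pos: [0.4612, -0.3045, 0.1317]
ee_rot: [0.764, 0.645, -0.0, -0.001]
contact_force: [-0.4, -0.3, 0.1]
width: 0.498
grasp_force: 0.0
```

Request:
send_rows --pt "0 0 0 -1 0.5" --pt "0 0 0 -1 0.5" --pt "0 0 0 -0.65 0.5" --pt "0 0 0 0 0.5" --pt "0 0 0 0 0.5" --pt "0 0 0 0 0.5" --pt "0 0 0 0 0.5" --pt "0 0 0 0 0.5"

```text
t: 39.27
tool_pos: [0.4618, -0.305, 0.1327]
ee_rot: [0.67, 0.742, -0.0, -0.0]
contact_force: [-1.0, -1.2, -0.7]
width: 0.497
grasp_force: 0.0
```

```bash
python3 - <<'E'
from cell import bot,imaging
from h import *
go(bot,.4599,-.3049,.036,5.8)
plates([imaging.capture("side")])
E
```

```text
t39.3 pos [ 461.8 -305.   132.7] th 5.9 tilt -1.0000 w 0.497 gf 0.0 F [-1.  -1.2 -0.7] J6 -0.81
 shift units [ 0.01 -0.06  3.22] turn 0.01
rib [ 459.1 -295.2] [17.9 46.8] 5.7 slab [ 458.3 -282.5] [87.6 78. ] 5.1 271
```

Request:
send_rows --pt "0 -0.05 0.6 0 0.5" --pt "0 0 0.6 0 0.5" --pt "0 0 0.6 0 0.5" --pt "0 0 0.6 0 0.5" --pt "0 0 0.5 0 0.5" --pt "0 0 0.32 0 0.5" --pt "0 0 0 0 0.5" --pt "0 0 0 0 0"

```text
t: 39.98
tool_pos: [0.4602, -0.3051, 0.0361]
ee_rot: [0.67, 0.743, -0.0, -0.0]
contact_force: [1.5, 0.4, 0.1]
width: 0.374
grasp_force: 0.0
```

Request:
send_rows --pt "0 0 0 0 0" --pt "0 0 0 0 0" --pt "0 0 0 0 0" --pt "0 0 0 0 0" --pt "0 0 0 0 0" --pt "0 0 -0.4 0 0" --pt "0 0 -0.5 0 0" --pt "0 0 -0.4 0 0"

```text
t: 40.65
tool_pos: [0.4601, -0.3047, 0.0753]
ee_rot: [0.67, 0.743, 0.0, -0.001]
contact_force: [0.7, -0.6, -4.8]
width: 0.205
grasp_force: 20.6
```

Request:
send_rows --pt "0 0 0 0.5 0" --pt "0 0 0 0.9 0" --pt "0 0 0 0.9 0" --pt "0 0 0 0.9 0" --pt "0 0 0 0.9 0" --pt "0 0 0 0.9 0" --pt "0 0 0 0.9 0" --pt "0 0 0 0.9 0"

```text
t: 41.32
tool_pos: [0.46, -0.3047, 0.0747]
ee_rot: [0.888, 0.461, -0.0, -0.001]
contact_force: [-0.7, 0.0, -4.8]
width: 0.205
grasp_force: 20.5
```

Request:
send_rows --pt "0 0 0 0.9 0" --pt "0 0 0 0.9 0" --pt "0 0 0 0.9 0" --pt "0 0 0 0.9 0" --pt "0 0 0 0.9 0" --pt "0 0 0 0.9 0" --pt "0 0 0 0.9 0" --pt "0 0 0 0.9 0"

```text
t: 41.98
tool_pos: [0.4599, -0.3047, 0.0747]
ee_rot: [0.995, 0.101, -0.0, -0.001]
contact_force: [0.4, -0.5, -5.6]
width: 0.207
grasp_force: 20.5
```

```bash
python3 - <<'E'
from cell import bot,imaging
from h import *
g=C0+TR@[-.085,-.112];print(g)
go(bot,*g,.0716,-88)
tilt(bot,imaging)
E
```

```text
[ 0.57296052 -0.14909823]
t42.0 pos [ 459.9 -304.7   74.7] th -78.4 tilt -1.0000 w 0.207 gf 20.5 F [ 0.4 -0.5 -5.6] J6 0.66
 shift units [ 4.74 -4.32  0.1 ] turn 1.61
slab [(-60, 49, 73), (-54, 51, 83), (-48, 51, 89), (-42, 51, 87), (-36, 51, 71), (-30, 51, 71), (-24, 51, 53), (-18, 51, 53), (-12, 51, 51), (-6, 52, 69), (0, 52, 64), (6, 51, 54), (12, 50, 61)]
mid [(-60, 50, 14), (-54, 50, 29), (-48, 50, 30), (-42, 51, 30), (-36, 57, 32), (-30, 78, 46), (-24, 78, 41), (-18, 77, 13), (12, 51, 36)]
```

Request:
send_rows --pt "0 0 0 0.8 0" --pt "0 0 0 0.8 0" --pt "0.2 -0.4 0 0 0" --pt "0.4 -0.6 0 0 0" --pt "0.4 -0.6 0 0 0" --pt "0.5 -0.6 0 0 0" --pt "0.5 -0.6 0 0 0" --pt "0.5 -0.6 0 0 0"

```text
t: 42.7
tool_pos: [0.5313, -0.1984, 0.0748]
ee_rot: [1.0, 0.022, -0.0, -0.0]
contact_force: [0.1, -0.6, -5.2]
width: 0.208
grasp_force: 20.6
```

Request:
send_rows --pt "0.5 -0.6 0 0 0" --pt "0.5 -0.6 0 0 0" --pt "0.4 -0.45 0 0 0" --pt "0 0 0 0 0" --pt "0 0 0.3 0 0" --pt "0 0 0.3 0 0" --pt "0 0 0.2 0 0" --pt "0 0 0 0 0"

```text
t: 43.37
tool_pos: [0.5688, -0.149, 0.0489]
ee_rot: [1.0, 0.02, -0.002, -0.001]
contact_force: [-0.3, 0.2, -7.0]
width: 0.203
grasp_force: 20.7
```

```bash
python3 - <<'E'
from cell import bot,imaging
from h import *
g=C0+TR@[-.085,-.112]
go(bot,*g,.046,-88)
tilt(bot,imaging)
E
```

```text
t43.4 pos [ 568.8 -149.    48.9] th -87.7 tilt -1.0000 w 0.203 gf 20.7 F [-0.3  0.2 -7. ] J6 1.16
 shift units [0.14 0.01 0.1 ] turn 0.05
slab [(-102, 24, 5), (-96, 7, 15), (-90, 7, 28), (-84, 25, 3), (-78, 27, 81), (-72, 8, 20), (-66, 7, 17), (-60, 23, 48), (-54, 24, 56), (-48, 24, 57), (-42, 25, 60), (-36, 25, 37), (-30, 25, 39), (-24, 25, 34), (-18, 25, 32), (-12, 26, 33), (-6, 26, 51), (0, 26, 53), (6, 26, 47), (12, 25, 56)]
mid [(-60, 24, 10), (-54, 24, 20), (-48, 24, 20), (-42, 24, 20), (-36, 35, 24), (-30, 51, 35), (-24, 48, 17), (-18, 34, 9), (-12, 37, 3), (6, 48, 12), (12, 27, 30)]
```

Request:
send_rows --pt "0.2 0 0.06 0.05 0" --pt "0.2 0 0 0 0" --pt "0.15 0 0 0 0" --pt "0.1 0 0 0 0" --pt "0.15 0 -0.2 0 0" --pt "0.16 0 -0.22 0 0" --pt "0.21 0 -0.17 0 0" --pt "0.1 0 -0.08 0 0"

```text
t: 44.08
tool_pos: [0.6072, -0.1475, 0.0699]
ee_rot: [1.0, 0.018, -0.002, -0.001]
contact_force: [-7.7, 1.4, -2.9]
width: 0.202
grasp_force: 20.3
```

Request:
send_rows --pt "0.12 0 -0.08 0 0" --pt "0.25 0 -0.1 0 0" --pt "0.26 0 -0.08 0 0" --pt "0.26 0 -0.01 0 0" --pt "0.15 0 0 0 0" --pt "0 0 0 0 0" --pt "0 0 0 0 0" --pt "0 0 0 0 0"

```text
t: 44.75
tool_pos: [0.6403, -0.1466, 0.0776]
ee_rot: [1.0, 0.018, -0.0, -0.0]
contact_force: [-2.7, 0.2, -4.9]
width: 0.208
grasp_force: 19.6
```

```bash
python3 - <<'E'
from cell import bot,imaging
from h import *
g=C0+TR@[-.085,-.112]
go(bot,*g,.046,-88)
p=bot.observe()["tool_pos"];print((p[:2]-C0)@TR)
tilt(bot,imaging)
E
```

```text
t44.8 pos [ 640.3 -146.6   77.6] th -88.0 tilt -1.0000 w 0.208 gf 19.6 F [-2.7  0.2 -4.9] J6 1.21
 shift units [-2.25  0.    1.05] turn 0.0
[-0.01762861 -0.11187987]
slab [(-54, 7, 16), (-48, 7, 28), (-42, 7, 22), (-36, 27, 12), (-30, 25, 73), (-24, 7, 13), (-18, 7, 11), (-12, 70, 3), (-6, 28, 64), (0, 27, 46), (6, 34, 36), (12, 42, 35), (18, 54, 35), (24, 64, 37), (30, 73, 45), (36, 81, 53), (42, 79, 67), (48, 76, 12)]
mid [(-54, 7, 5), (-48, 7, 7), (-42, 7, 8), (-36, 27, 6), (-30, 25, 29), (-24, 7, 9), (-18, 7, 8), (-12, 7, 3), (-6, 27, 26), (0, 25, 15), (6, 49, 17), (12, 82, 53), (18, 84, 48), (24, 84, 34), (30, 81, 27), (36, 81, 19), (42, 79, 23), (48, 75, 6)]
```

Request:
send_rows --pt "0.16 0 0.05 0 0" --pt "0.16 0 0.05 0 0" --pt "0.16 0 0.06 0 0" --pt "0.16 0 0.07 0 0" --pt "0.15 0 0.07 0 0" --pt "0.15 0 0.07 0 0" --pt "0.08 0 0.07 0 0" --pt "0 0 0 0 0"

```text
t: 45.47
tool_pos: [0.6704, -0.1456, 0.0638]
ee_rot: [1.0, 0.018, -0.001, -0.0]
contact_force: [-4.5, -1.0, -4.9]
width: 0.205
grasp_force: 19.6
```

Request:
send_rows --pt "0 0 0 0 0" --pt "0 0 0 0 0" --pt "0 0 -0.2 0 0" --pt "0 0 -0.3 0 0" --pt "0 0 -0.3 0 0" --pt "0 0 -0.2 0 0" --pt "0 0 0 0 0" --pt "0 0 0 0 0" --grip_force 90

```text
t: 46.13
tool_pos: [0.673, -0.1461, 0.0964]
ee_rot: [1.0, 0.018, 0.002, 0.001]
contact_force: [1.3, 0.0, -5.2]
width: 0.187
grasp_force: 87.9
```

```bash
python3 - <<'E'
from cell import bot,imaging
from h import *
go(bot,.573,-.037,.048,-88)
p=bot.observe()["tool_pos"];print((p[:2]-C0)@TR)
prof(bot,imaging,-.112,.031)
E
```

```text
t46.1 pos [ 673.  -146.1   96.4] th -88.0 tilt -1.0000 w 0.187 gf 87.9 F [ 1.3  0.  -5.2] J6 1.22
 shift units [-3.21 -3.75  1.59] turn 0.0
[ 0.01511386 -0.11246012]
40 x [-24.  -20.5 -15.8] y [-156.2 -154.4] 7
48 x [-24.7 -17.7 -11.4] y [-157.2 -155.4] 21
56 x [-25.5 -20.3 -13.3] y [-156.3 -154.9] 21
64 x [-27.5 -22.5 -15.1] y [-157.2 -155.3] 21
72 x [-27.7 -21.2 -15.8] y [-156.4 -155.2] 24
80 x [-29.4 -24.1 -16.7] y [-156.3 -155.1] 18
88 x [-30.2 -23.2 -17.2] y [-157.2 -155.6] 23
96 x [-30.7 -23.9 -17.7] y [-157.2 -155.4] 24
104 x [-31.5 -25.7 -18.3] y [-156.8 -155.3] 23
112 x [-32.7 -26.1 -20.7] y [-156.4 -153.2] 39
128 x [ 4.2 17.  26.4] y [-153.  -150.8] 18
136 x [ 4.1 14.7 27.7] y [-157.6 -154.3] 14
```

Request:
send_rows --pt "0.23 -0.06 0 0 0" --pt "0.23 -0.06 0 0 0" --pt "0.22 0 0 0 0" --pt "0.1 0 0 0 0" --pt "0 0 0 0 0" --pt "0 0 0 0 0" --pt "0 0 0 0 0" --pt "0 0 0 0 0"

```text
t: 46.85
tool_pos: [0.6938, -0.1412, 0.0942]
ee_rot: [1.0, 0.018, -0.0, -0.0]
contact_force: [0.6, 0.2, -5.3]
width: 0.183
grasp_force: 87.9
```

```bash
python3 - <<'E'
from cell import bot,imaging
from h import *
go(bot,.573,-.037,.048,-88)
d=prof(bot,imaging,-.110,.034)
W=cloud(d);L=(W[...,:2]-C0)@TR
k=(abs(L[...,1]+.16)<.02)&(W[...,2]>.0255)&(W[...,2]<.031)&(abs(L[...,0])<.03);x=L[k][:,0]*1000
print([np.round(np.percentile(q,[5,50,95]),1) for q in(x[x<0],x[x>0])])
E
```

```text
t46.9 pos [ 693.8 -141.2   94.2] th -88.0 tilt -1.0000 w 0.183 gf 87.9 F [ 0.6  0.2 -5.3] J6 1.24
 shift units [-3.9  -3.61  1.54] turn 0.0
40 x [-3.9  1.9  8.4] y [-152.  -150.5] 14
48 x [-5.   2.2  8.5] y [-152.6 -150.9] 22
56 x [-5.9  0.3  7.3] y [-153.1 -150.8] 21
64 x [-6.6  0.5  6.6] y [-152.1 -150.9] 21
72 x [-7.6 -1.9  5.9] y [-152.7 -151.5] 24
80 x [-8.1 -1.7  5. ] y [-152.4 -151. ] 24
88 x [-8.9 -3.3  4.5] y [-152.5 -150.8] 19
96 x [-9.9 -4.2  1.5] y [-152.5 -151.3] 23
104 x [-10.7  -5.2   0.6] y [-152.9 -151.2] 20
112 x [-11.1  -5.6   0.3] y [-152.5 -149.8] 29
128 x [26.3 39.  48.7] y [-150.1 -146.9] 21
136 x [26.5 27.8 49.3] y [-155.2 -151.4] 12
[array([-13.6, -10.1,  -1.4]), array([ 2.2, 12.6, 16.5])]
```

Request:
send_rows --pt "0 0 0.15 0 0" --pt "0 0 0.15 0 0" --pt "0 0 0.15 0 0" --pt "0 0 0.15 0 0" --pt "0 0 0.15 0 0" --pt "0 0 0.15 0 0" --pt "0 0 0.06 0 0" --pt "0 0 0 0 0"

```text
t: 47.57
tool_pos: [0.6937, -0.141, 0.0647]
ee_rot: [1.0, 0.018, -0.001, -0.0]
contact_force: [-0.9, 0.6, -6.0]
width: 0.184
grasp_force: 87.9
```

```bash
python3 - <<'E'
from cell import bot,imaging
from h import *
go(bot,.573,-.037,.048,-88)
d=prof(bot,imaging,-.110,.034)
E
```

```text
t47.6 pos [ 693.7 -141.    64.7] th -88.0 tilt -1.0000 w 0.184 gf 87.9 F [-0.9  0.6 -6. ] J6 1.24
 shift units [-3.9  -3.61  0.56] turn 0.0
32 x [-2.3  1.6  5.4] y [-151.6 -150. ] 5
40 x [-6.5 -0.6  5.2] y [-152.5 -150.5] 18
48 x [-8.7 -3.4  3.4] y [-152.2 -150.3] 18
56 x [-9.4 -2.1  3.8] y [-152.3 -150.7] 21
64 x [-10.3  -3.5   2.8] y [-152.2 -151.2] 23
72 x [-10.7  -4.9   1.8] y [-152.8 -151. ] 22
80 x [-11.7  -5.6   1.3] y [-152.4 -150.3] 30
88 x [-6.1 -3.9 -2.6] y [-150.2 -147.8] 4
96 x [35.7 42.8 50. ] y [-148.5 -147.3] 8
104 x [26.2 37.9 49.1] y [-153.3 -149.7] 12
112 x [25.8 28.2 48.4] y [-158.1 -155.8] 13
120 x [26.  34.3 47.9] y [-162.6 -159.4] 25
128 x [26.2 26.9 42.7] y [-165.  -162.6] 12
136 x [25.2 32.  49.6] y [-163.9 -153.5] 14
```

Seated, with the top at about 84 mm. Lower 2 mm, release and retreat.

Request:
send_rows --pt "0 0 0.06 0 0" --pt "0 0 0 0 0" --pt "0 0 0 0 0.3" --pt "0 0 0 0 0.3" --pt "0 0 0 0 0.4" --pt "0 0 0 0 0.45" --pt "0 0 0 0 0.45" --pt "0 0 0 0 0.45"

```text
t: 48.28
tool_pos: [0.6945, -0.1412, 0.0642]
ee_rot: [1.0, 0.018, 0.0, 0.0]
contact_force: [-0.5, -0.4, -0.8]
width: 0.451
grasp_force: 0.0
```

Request:
send_rows --pt "0 0 -0.3 0 0.45" --pt "0 0 -0.5 0 0.45" --pt "0 0 -1 0 0.45" --pt "0 0 -1 0 0.45" --pt "0 0 -1 0 0.45" --pt "0 0 -1 0 0.45" --pt "-0.8 0.6 0 0 0.45" --pt "-0.8 0.6 0 0 0.45"

```text
t: 48.95
tool_pos: [0.6498, -0.179, 0.2117]
ee_rot: [1.0, 0.019, 0.003, 0.001]
contact_force: [-0.9, -1.0, -0.2]
width: 0.451
grasp_force: 0.0
```

Request:
send_rows --pt "-0.8 0.6 0 0 0.5" --pt "-0.8 0.6 0 0 0.5" --pt "-0.8 0.6 0 0 0.5" --pt "-0.8 0.6 0 0 0.5" --pt "-0.8 0.6 0 0 0.5" --pt "-0.8 0.6 0 0 0.5" --pt "0 0 0 0 0.5" --pt "0 0 0 0 0.5"

```text
t: 49.62
tool_pos: [0.5065, -0.2928, 0.2087]
ee_rot: [1.0, 0.016, 0.0, 0.0]
contact_force: [0.8, 0.4, 0.3]
width: 0.502
grasp_force: 0.0
```

```bash
python3 - <<'E'
from cell import bot,imaging
from h import *
go(bot,.573,-.037,.048,-88)
for y in(-.11,0,.112): print(y);d=prof(bot,imaging,y,.036)
W=cloud(d);z=W[...,2]
m=(np.hypot(W[...,0]-.5139,W[...,1]-.2992)<.035)&(z>.094)&(z<.106);print(rect(W[m][:,:2]))
t=imaging.capture("top");W=cloud(t);z=W[...,2]
m=(np.hypot(W[...,0]-.5139,W[...,1]-.2992)<.035)&(z>.094)&(z<.106);print("bar",rect(W[m][:,:2]))
m=(abs(W[...,0]-.4486)<.025)&(abs(W[...,1]-.185)<.035)&(z>.054)&(z<.07);print("handle",rect(W[m&(W[...,1]<.212)][:,:2]))
cv2.imwrite("pics/fin.png",np.hstack([cv2.resize(q["pixels"][:,:,::-1],(400,300)) for q in(t,d)]))
E
```

```text
t49.6 pos [ 506.5 -292.8  208.7] th -88.1 tilt -1.0000 w 0.502 gf 0.0 F [0.8 0.4 0.3] J6 0.90
 shift units [ 2.49 -8.45  5.35] turn -0.02
-0.11
40 x [-4.1  2.9  8.5] y [-153.2 -151.2] 19
48 x [-3.3  2.1  8.9] y [-152.9 -151.3] 25
56 x [-3.5  3.4  9.3] y [-153.2 -150.8] 21
64 x [-3.2  2.4  8.9] y [-153.5 -151.2] 21
72 x [-3.5  1.9  9.3] y [-153.  -151.1] 22
80 x [-3.8  2.7  8.6] y [-152.4 -150. ] 30
0
40 x [-6.4 -1.5  0.9] y [-44.9 -43.1] 13
48 x [-6.2 -3.1  1.7] y [-43.8 -42.2] 10
56 x [-6.5 -2.7  3.5] y [-45.3 -41.9] 19
64 x [-6.7 -0.6  6.1] y [-45. -42.] 19
72 x [-7.2 -1.7  6.4] y [-45.8 -42.2] 21
80 x [-6.3 -0.3  6.1] y [-43.6 -41.1] 26
0.112
40 x [-6.7 -4.8 -2.6] y [67.7 70.4] 7
48 x [-7.1 -5.5 -2.8] y [68.4 69.2] 8
56 x [-7.3 -3.5  4.7] y [67.2 69.3] 13
64 x [-6.7 -0.6  5.3] y [66.3 69.4] 16
72 x [-6.7 -2.3  4.3] y [66.9 69.3] 16
80 x [-7.1 -0.7  6.6] y [67.9 71. ] 28
(array([0., 0.]), array([0., 0.]), 0.0)
bar (array([514.3, 298.7]), array([56. , 13.9]), 71.3)
handle (array([448.7, 190.2]), array([43.6, 21. ]), 88.7)
```

View pics/fin.png

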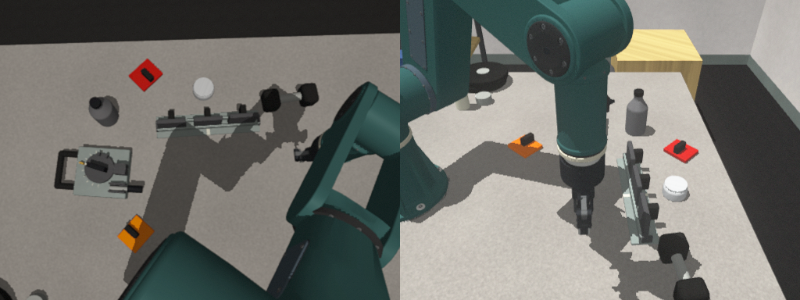

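The final view shows all three plates standing in the tray at about (208,120) in the left half. The pin is in the groove, the bar is at 71.3° (tab 71.9°), and the bottle, tin and dumbbell are untouched. I'll hand the job in.

```bash
python3 -c "
from cell import bot
print(bot.finish_job())"
```

```text
the job is handed in; nothing more can be done
None
```

I handed the job in; no verdict came back. On my last check the lock pin lay in the side groove, the dial was within about 1° of the brass tab, all three plates stood upright in the tray slot, and the bottle, tin and dumbbell looked untouched.

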